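Clear the drip tray, index the hook carriage over it and hang up the rinsed baskets

ROBOT

A 6-joint arm with a two-finger parallel gripper is mounted at the origin on the work surface. World frame = base frame: x ahead of the robot, y to its left, z up, the work surface at z = 0. Lengths are in mm, angles in rad, forces in N, time in s.
With the tool pointing down it reaches from about 350 to 875 mm from the base axis. Payload 4.2 kg.
Tool frame: the origin (TCP) lies midway between the tips of the shut fingers; the grasp point (between the pads) lies 19 mm behind it; y points along the fingers, x is the direction in which the jaws open and shut, and the axes are right-handed (so a half turn about y gives the same grasp; the last joint's range is limited). The gripper opens to 85 mm and grips with 20 to 120 N. Pads are 22 mm wide; open, the fingers measure 114 mm over their backs; the gripper's body (76 mm by 85 mm) begins 54 mm behind the grasp point. The pads swing forward as they close: fully open they stand 13 mm farther back than shut.
Start: joints at [-1.009, 0.385, 0.008, 0, -1.194, -0.259], TCP at [186.387, -596.539, 231.312] pointing down, gripper open.
Joint ranges: [-3.14, 3.14], [-1.21, 2.06], [-1.07, 1.41], [-3.16, 2.05], [-2.99, -0.16], [-3.1, 3.1]. Speed limits (rad/s): [2.79, 2.79, 3.14, 3.14, 3.14, 3.14].

INTERFACE

Orientations are given as a unit quaternion [x, y, z, w].
In Python, from bench import read_state, get_image, job_done gives the robot as it stands.
- The arm moves only by the tool play_rows, never from a script. Its argument "series" is a list of rows, each a list of 7 numbers: the shift along the tool's x, y, z in m, then the turn, a rotation vector about the tool's x, y, z in rad, then the finger opening in m, from 0 to 0.0854. In form: [[x, y, z, wx, wy, wz, claw], ...]. A call has 1 to 10 rows; each row shifts and turns the pose as measured when the row begins, along the tool's axes as they then stand; what a row does not reach is not made up. A row lasts 1/10 s, in which the tool goes at most 50 mm and 8.59 degrees, less where a joint would pass 70% of its speed; a pose out of reach is approached as far as the arm can. A call with a gripper value outside its range is refused whole. The fingers move at their own pace and stop on an object; the grip force is fixed at half the most. Time passes only in rows, so rows that do not move let the fingers close. It gives the time, the measured TCP pose, the force and the opening at its end, in the units of the state.
- read_state(): the state, without advancing time (a new reading comes with each control period).
- get_image(name): name is "scene" or "top"; returns a dict with "color" (384x512x3 uint8, red, green, blue), "intrinsics" (3x3 intrinsics, pixels), "origin" and "orientation" of the camera in the world. Camera axes: x right, y down, z forward; pixel columns grow to the right and rows downward; lengths in mm; the calibration is good to about 2 mm. A picture is of the moment at which its call begins. There is no depth.
- job_done(): hands the job in, once; it reports no verdict.
The state is a dict: "clock": time; "joints": joint angles; "joint_vel": joint speeds; "joint_efforts": joint torques, N m; "position": TCP position; "ee_rot": TCP orientation; "contact_force": force on the tool from outside, world axes, zero at the start; "wrist_torque": the same for the moment, N m; "gripper_width": finger opening in mm.
Only numpy, scipy, OpenCV 4.12 (cv2) and the standard library are available. Lean on these libraries where they do the work, as an engineer would, in place of code of your own. Each camera call takes 0.05 s, during which the arm holds its last target. There are 200 camera calls.

TASK

Clear the drip tray first: stand every dispenser bottle that is on it upright and wholly on the blue mat, without tipping it over. Then pull up the blue plunger knob, slide the white hook carriage along its rail to the other hole, over the cleared end of the tray, and let the pin snap fully in. Finally hang every wire basket by its bail, each centred on a double hook of its own (across both its prongs), hanging level and still; leave the controller, the jar and the tip box where they are.

Things in the scene. Friction and masses are not known exactly. Their poses are not given: they have to be found in the camera images.
- bottle0: dispenser bottle, may be absent: closed, rigid, 0.4 kg, 250 mm tall; body 66 mm diameter up to 135 mm, blue collar 44 mm diameter from 150 to 178 mm, white and blue head of 38 mm diameter from 178 to 250 mm above its underside (grip the head). Origin at the centre of its underside, z up. Starts standing on the drip tray in the way of the hook carriage.
- bottle1: dispenser bottle, may be absent: closed, rigid, 0.4 kg, 250 mm tall; body 66 mm diameter up to 135 mm, blue collar 44 mm diameter from 150 to 178 mm, white and blue head of 38 mm diameter from 178 to 250 mm above its underside (grip the head). Origin at the centre of its underside, z up. Starts standing on the drip tray in the way of the hook carriage.
- mat: blue mat fixed to the table, 240 mm along its own x by 160 mm along its own y, 3 mm thick; origin at the centre of its underside. Room for both bottles side by side along x, centres about 110 mm apart.
- stand: drain station, fixed; origin on the table under the rail, x away from the robot, y along the rail. Rail 24 mm thick, top 225 mm high, at x = 0, between posts at y +-255 mm. Drip tray: x -185 to -35 mm, y +-240 mm, floor 6 mm high, rim 12 mm high. Pin holes in the rail's top, 14 mm wide: y = +80 mm (start) and y = -80 mm (the tray end where the bottles start).
- carriage (a joint): position of the white hook carriage along the rail, m: 0 at the start (pin in first hole), growing towards the stand's -y; 0.16 with the pin in the other hole; end stop 0.19. Friction 1.5 N; it moves only while the pin is out of the holes. Its 300 mm wide front plate lies 16 to 26 mm in front of the rail's middle, top 240 mm high, and carries three double hooks.
- plunger (a joint): how far the spring plunger is pulled up, m: 0 = fully home in a hole, 0.022 = its stop. The round-nosed pin goes 12 mm into the hole and is clear above 0.013. The spring pulls down with 4 N at 0 and 9 N at 0.02. Let go between the holes, the pin rides on the rail's top at about 0.012 and snaps in by itself when pushed over a hole.
- knob (a point): middle of the plunger's blue knob, an upright cylinder 28 mm in diameter, 28 mm high on a thin stem, above the middle of the carriage, 282 mm above the table when home; moves with plunger and carriage. 18 mm of free stem below it. Grip it from above; pulled up and moved sideways it takes the carriage along.
- hook0 (a point): a double hook of the carriage: two level steel prongs 6 mm thick at y +-24 mm of this point, pointing to the stand's -x. This point lies midway between them at the height of their tops, 59 mm in front of the front plate; axes as the stand's. Prong ends turn up from x = -23 to -29 mm, to 18 mm above it. Hooks 110 mm apart. A hung bail lies across both prongs, its middle 2.5 mm above this point.
- hook1 (a point): a double hook of the carriage: two level steel prongs 6 mm thick at y +-24 mm of this point, pointing to the stand's -x. This point lies midway between them at the height of their tops, 59 mm in front of the front plate; axes as the stand's. Prong ends turn up from x = -23 to -29 mm, to 18 mm above it. Hooks 110 mm apart. A hung bail lies across both prongs, its middle 2.5 mm above this point.
- hook2 (a point): a double hook of the carriage: two level steel prongs 6 mm thick at y +-24 mm of this point, pointing to the stand's -x. This point lies midway between them at the height of their tops, 59 mm in front of the front plate; axes as the stand's. Prong ends turn up from x = -23 to -29 mm, to 18 mm above it. Hooks 110 mm apart. A hung bail lies across both prongs, its middle 2.5 mm above this point.
- basket0: wire basket, may be absent: steel, 0.15 kg, 64 mm (its x) by 80 mm (its y), 45 mm high, with a stiff fixed bail standing over it. Origin at the centre of its underside, z up.
- basket1: wire basket, may be absent: steel, 0.15 kg, 64 mm (its x) by 80 mm (its y), 45 mm high, with a stiff fixed bail standing over it. Origin at the centre of its underside, z up.
- basket2: wire basket, may be absent: steel, 0.15 kg, 64 mm (its x) by 80 mm (its y), 45 mm high, with a stiff fixed bail standing over it. Origin at the centre of its underside, z up.
- bail0 (a point): middle of the bail of basket0, 105 mm above its underside: a flat steel strip along the basket's y, 10 mm wide, 5 mm thick, with upright 5 mm legs at y +-38.5 mm; orange grip block in the middle, 12 mm thick along x, 24 mm along y, 14 mm high. 60 mm free height below the strip. The prongs must pass under the strip between grip block and legs.
- bail1 (a point): middle of the bail of basket1, 105 mm above its underside: a flat steel strip along the basket's y, 10 mm wide, 5 mm thick, with upright 5 mm legs at y +-38.5 mm; orange grip block in the middle, 12 mm thick along x, 24 mm along y, 14 mm high. 60 mm free height below the strip. The prongs must pass under the strip between grip block and legs.
- bail2 (a point): middle of the bail of basket2, 105 mm above its underside: a flat steel strip along the basket's y, 10 mm wide, 5 mm thick, with upright 5 mm legs at y +-38.5 mm; orange grip block in the middle, 12 mm thick along x, 24 mm along y, 14 mm high. 60 mm free height below the strip. The prongs must pass under the strip between grip block and legs.
- controller: bystander: white control box with a dark panel, 120 x 150 x 50 mm, loose; origin under its centre. Leave alone.
- jar: bystander: amber jar with blue cap, 60 mm diameter, 90 mm high, loose; origin under its centre. Leave alone.
- tipbox: bystander: white box with blue lid, 94 x 124 x 57 mm, loose; origin under its centre. Leave alone.

How it is judged:
By the outcome, as a careful person would: the job done as asked, in the order asked, and still so for the second after the job is handed in, with the robot touching nothing.
Of bottle0, bottle1 only 1 to 2 are there at a start; the rules pass over those that are not, and their reading is None.
Of basket0, basket1, basket2 only 2 to 3 are there at a start; the rules pass over those that are not, and their reading is None.
At some moment in a run one of basket0, basket1, basket2 may be knocked a few centimetres aside while the robot is not near it.
It also fails if it takes over 210 s, if anything falls off the work surface, if the arm or the gripper's body presses on something with over 40 N, if the wrist force passes 120 N, or if a joint passes its speed limit or range.

## Working session

There is one attempt and no reset: what is moved stays moved. The work goes in short steps, Python scripts to look and compute and a tool call to move; the robot and the scene stay as the last step left them, time stands still between calls to the robot, and variables do not carry over. Pictures are saved under pics/ and viewed, about 12 in all and at most 16, crops included, and the job is handed in when it is done.

Besides the shell and the picture viewer there is one more tool, called after "Request:" as name(argument=value, ...), one argument or row to a line, values as JSON. play_rows: Moves the arm, as the interface text tells. Its arguments: {"type":"object","properties":{"series":{"type":"array","items":{"type":"array","items":{"type":"number"}}}},"required":["series"]}

```bash
mkdir -p pics; ls; cat > h.py <<'E'
import numpy as np, cv2
from scipy.spatial.transform import Rotation as R
from bench import read_state, get_image, job_done
def cam(n):
    d=get_image(n); return d['color'],np.array(d['intrinsics']),np.array(d['origin'],float),R.from_quat(d['orientation']).as_matrix()
def plane(c,uv,z):
    _,K,o,M=c; r=M@np.linalg.inv(K)@np.array([uv[0],uv[1],1.]); return o+r*(z-o[2])/r[2]
def proj(c,p):
    _,K,o,M=c; q=K@(M.T@(np.array(p)-o)); return q[:2]/q[2]
def save(c,f,crop=None,s=1):
    im=c[0][:,:,::-1]
    if crop: x0,y0,x1,y1=crop; im=im[y0:y1,x0:x1]
    cv2.imwrite('pics/'+f,cv2.resize(im,None,fx=s,fy=s,interpolation=cv2.INTER_CUBIC))
def tri(c1,u1,c2,u2):
    A=[];b=[]
    for c,u in((c1,u1),(c2,u2)):
        _,K,o,M=c; r=M@np.linalg.inv(K)@np.array([u[0],u[1],1.]); r/=np.linalg.norm(r)
        P=np.eye(3)-np.outer(r,r); A.append(P); b.append(P@o)
    x=np.linalg.lstsq(np.vstack(A),np.hstack(b),rcond=None)[0]; return x
E
python3 - <<'E'
from h import *
print(read_state())
for n in('scene','top'):
    c=cam(n); save(c,n+'0.png',s=1.5); print(n,c[1].tolist(),c[2],c[3].round(3).tolist())
E
```

```text
pics
{'clock': 0.0, 'joints': array([-1.00940217e+00,  3.85539306e-01,  6.64199598e-03, -5.31276857e-04,
       -1.19400660e+00, -2.58577589e-01]), 'joint_vel': array([-1.34540410e-03,  2.87469371e-04,  7.09093874e-05, -5.51163954e-04,
        5.80652639e-04,  1.08840506e-03]), 'joint_efforts': array([ 4.07535827e-04, -3.92290843e+01,  1.88398433e+01,  4.18594748e+00,
       -4.65996709e-03, -4.87036459e-06]), 'position': array([ 186.22015325, -596.00030637,  230.23354031]), 'ee_rot': array([ 0.41829094,  0.5700893 , -0.56921803, -0.41954942]), 'contact_force': array([ 0.0266792 , -0.38250702,  0.10415599]), 'wrist_torque': array([-0.04573238,  0.08540871, -0.03901017]), 'gripper_width': 85.36388792817677}
scene [[488.9830712205067, 0.0, 251.96851624801252], [0.0, 488.9830712205067, 195.51874052922477], [0.0, 0.0, 1.0]] [1375.77747686 -482.77034277 1425.29869675] [[0.457, 0.708, -0.538], [0.889, -0.352, 0.292], [0.018, -0.612, -0.791]]
top [[412.22249660646145, 0.0, 259.77439512555935], [0.0, 412.22249660646145, 187.36812839305006], [0.0, 0.0, 1.0]] [ 322.56672257  -53.56991441 1401.77010564] [[-0.015, -0.986, 0.167], [-1.0, 0.017, 0.012], [-0.014, -0.167, -0.986]]
```

View pics/scene0.png

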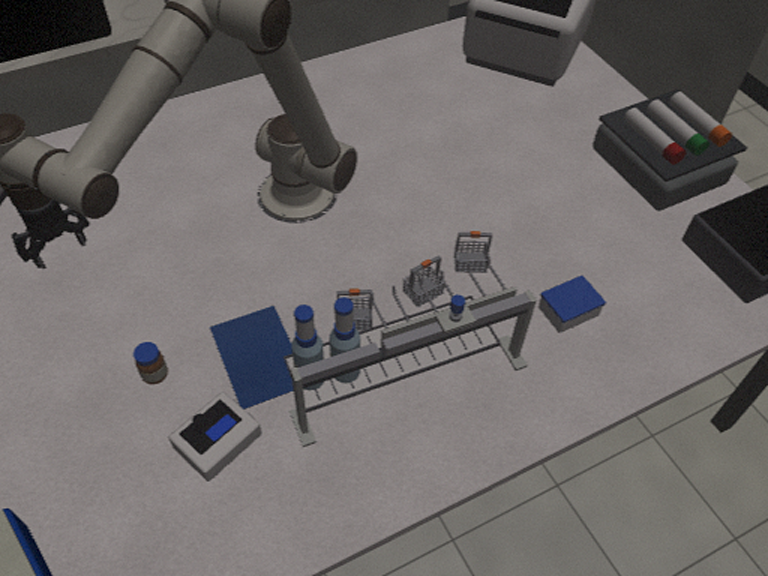

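View pics/top0.png

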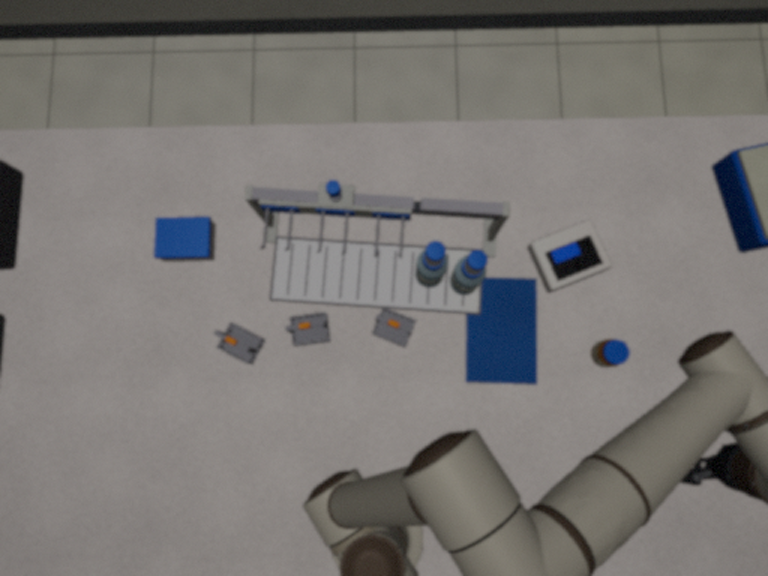

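The images show two bottles, three baskets (orange grips at top-view (1.5x) ~(232,341), (305,326), (393,323)), bottle caps at ~(436,250) and (476,259), the knob at (333,188) and the mat at right. I'll measure them next.

```bash
cat >> h.py <<'E'
def blobs(c,kind,amin=8):
    h=cv2.cvtColor(c[0],cv2.COLOR_RGB2HSV)
    if kind=='blue': m=cv2.inRange(h,(100,120,60),(125,255,255))
    if kind=='orange': m=cv2.inRange(h,(4,110,90),(20,255,255))
    n,l,s,ce=cv2.connectedComponentsWithStats(m)
    return [(ce[i],s[i],(l==i)) for i in range(1,n) if s[i][4]>=amin]
E
python3 - <<'E'
from h import *
for n in('top','scene'):
    c=cam(n)
    for k in('blue','orange'):
        print(n,k)
        for ce,s,m in blobs(c,k):
            ys,xs=np.nonzero(m); z={'orange':105,'blue':250}[k]
            r=cv2.minAreaRect(np.c_[xs,ys].astype(np.float32)); 
            print(ce.round(1),s.tolist(),plane(c,ce,z)[:2].round(0),'z3',plane(c,ce,3)[:2].round(0),'rect',np.round(r[1],1),round(r[2]))
            if s[4]>1500:
                print('corners',[plane(c,p,3)[:2].round().tolist() for p in cv2.boxPoints(r)])
c=cam('top'); save(c,'t1.png',(135,110,370,250),3.4)
c=cam('scene'); save(c,'s1.png',(180,145,380,310),4)
E
```

```text
top blue
[498.2 131.7] [487, 101, 25, 62, 336] [ 669. -728.] z3 [ 743. -873.] rect [64.8  6. ] 71
[221.7 125.3] [218, 121, 8, 10, 64] [703.  68.] z3 [785.  94.] rect [9. 7.] 90
[188.4 138.2] [179, 137, 20, 3, 28] [666. 165.] z3 [740. 212.] rect [19.1  1.5] 4
[223.  140.6] [217, 140, 14, 3, 26] [657.  64.] z3 [729.  90.] rect [13.   1.9] 5
[259.7 143. ] [253, 142, 15, 3, 25] [648. -42.] z3 [718. -39.] rect [14.  2.] 6
[121.7 158.2] [104, 145, 37, 27, 951] [610. 357.] z3 [672. 445.] rect [26. 36.] 90
[289.7 167.5] [283, 161, 13, 13, 127] [ 574. -126.] z3 [ 628. -142.] rect [12. 12.] 90
[377.1 168.5] [367, 162, 21, 14, 191] [ 567. -375.] z3 [ 619. -443.] rect [ 9.6 20.2] 69
[317.5 173.2] [311, 167, 13, 14, 133] [ 556. -205.] z3 [ 606. -237.] rect [13. 12.] 90
[287.4 177.1] [282, 173, 13, 7, 29] [ 546. -119.] z3 [ 594. -133.] rect [12.4  4.9] 14
[312.5 181.9] [308, 176, 13, 10, 37] [ 531. -190.] z3 [ 576. -219.] rect [13.4  5.8] 27
[335.4 221.7] [312, 186, 45, 69, 2845] [ 417. -249.] z3 [ 438. -291.] rect [68. 44.] 90
corners [[562.0, -217.0], [559.0, -367.0], [329.0, -355.0], [331.0, -2
[... 924 characters left out ...]
t [ 3.7 12.1] 85
[204.3 225.3] [197, 222, 14, 6, 23] [ 611. -222.] z3 [ 451. -167.] rect [ 4.3 13.2] 81
[ 97.  234.6] [89, 228, 17, 14, 171] [ 505. -507.] z3 [ 322. -512.] rect [12.8 15.9] 81
[146.8 284.7] [137, 276, 21, 18, 181] [ 718. -435.] z3 [ 579. -425.] rect [ 8.8 20.4] 49
[ 15.5 361.7] [3, 339, 26, 45, 215] [ 771. -783.] z3 [ 643. -846.] rect [50.5  4. ] 63
scene orange
[480.2  86.8] [475, 83, 12, 9, 57] [ 391. 1123.] z3 [ 314. 1247.] rect [9.2 7.1] 45
[316.5 154.5] [314, 154, 6, 2, 12] [413. 304.] z3 [339. 365.] rect [1. 5.] 90
[283.7 174.6] [281, 173, 7, 4, 18] [444. 149.] z3 [372. 198.] rect [2.7 6.3] 63
[236.1 193.4] [233, 192, 7, 3, 15] [445. -39.] z3 [373.  -4.] rect [2. 6.] 90
```

View pics/t1.png

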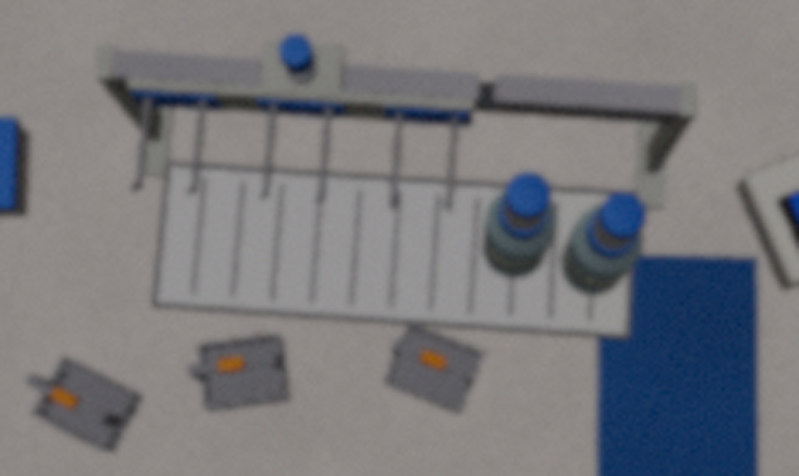

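View pics/s1.png

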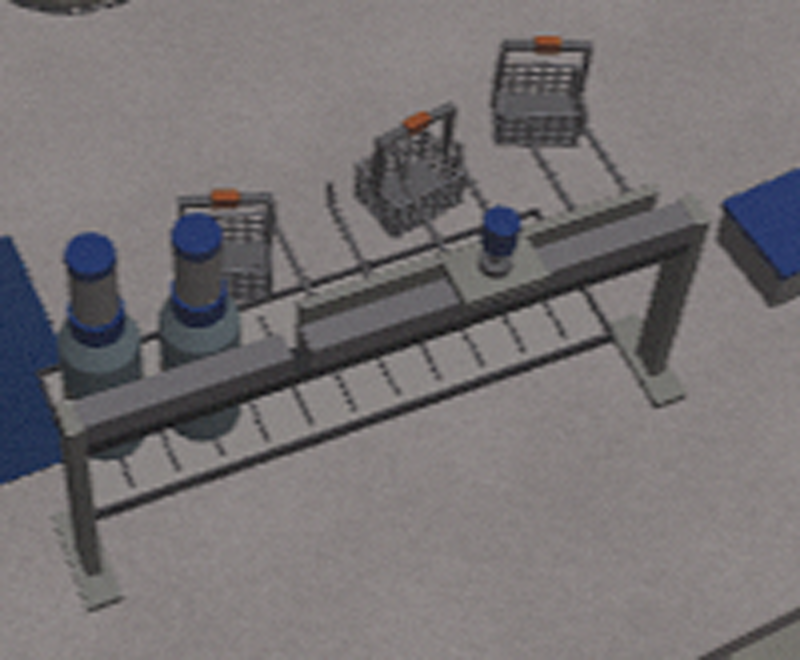

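The top crop shows the six prong tips at about (138,187)…(449,207), and the baskets' bails turned roughly -29°, +6° and -19° from world y. Next I'll triangulate.

```bash
python3 - <<'E'
from h import *
t=cam('top'); s=cam('scene')
T=lambda u,v:(135+u/3.4-.5,110+v/3.4-.5); S=lambda u,v:(180+u/4-.5,145+v/4-.5)
print('knob',tri(t,(221.7,125.3),s,(305.2,200.0)))
for a,b in (((289.7,167.5),(228.7,203.2)),((317.5,173.2),(202.1,208.3))): print('cap',tri(t,a,s,b))
for a,b in (((262,215.4),(236.1,193.4)),((202.5,216.6),(283.7,174.6)),((153.3,226.6),(316.5,154.5))): print('orange',tri(t,a,s,b))
print('tip5',tri(t,T(395,205),s,S(330,183)))
for p in ((138,187),(193,191),(265,195),(322,199),(395,205),(449,207)): print('tip z200',plane(t,T(*p),200).round(), plane(t,T(*p),180).round())
for p in((100,48),(690,85),(100,80),(690,117)): print('rail end',plane(t,T(*p),225).round())
for p in((168,163),(155,305),(630,335)): print('tray',plane(t,T(*p),12).round())
for p in((637,258),(755,258),(600,470),(757,470)): print('mat',plane(t,T(*p),3).round())
for p,z in((S(75,405),225),(S(700,215),225),(S(285,345),225)): print('rail back top scene',plane(s,p,z).round())
st=read_state(); print(R.from_quat(st['ee_rot']).as_matrix().round(3).tolist())
E
```

```text
knob [689.3034782   65.16266471 294.4312858 ]
cap [ 573.30064234 -125.50393442  254.10446503]
cap [ 555.29513648 -203.96152521  254.06351972]
orange [452.03394077 -43.18389671 115.72675403]
orange [451.2556312  143.18113694 115.77627741]
orange [422.23627408 296.44469322 117.41143997]
tip5 [570.28247161 -12.77136797 249.38393085]
tip z200 [600. 213. 200.] [605. 218. 180.]
tip z200 [596. 165. 200.] [600. 168. 180.]
tip z200 [591. 101. 200.] [596. 104. 180.]
tip z200 [587.  51. 200.] [591.  53. 180.]
tip z200 [580. -13. 200.] [584. -12. 180.]
tip z200 [577. -60. 200.] [582. -60. 180.]
rail end [720. 244. 225.]
rail end [ 677. -271.  225.]
rail end [691. 243. 225.]
rail end [ 648. -270.  225.]
tray [668. 225.  12.]
tray [522. 235.  12.]
tray [ 484. -239.   12.]
mat [ 563. -250.    3.]
mat [ 561. -369.    3.]
mat [ 352. -206.    3.]
mat [ 349. -360.    3.]
rail back top scene [ 652. -260.  225.]
rail back top scene [710. 242. 225.]
rail back top scene [ 674. -102.  225.]
[[-0.298, -0.0, -0.955], [0.955, 0.0, -0.298], [0.0, -1.0, -0.0]]
```

Everything matches the given sizes: the stand origin is about (682.5,-15) with yaw -4.8°, and the prong tip is about 247 high. First move: raise the arm and turn the tool to line up with the stand.

Request:
play_rows(
  series=[
    [0,-0.01,0,0,-0.148,0,0.06],
    [0,-0.01,0,0,-0.148,0,0.06],
    [0,-0.01,0,0,-0.148,0,0.06],
    [0,-0.01,0,0,-0.148,0,0.06],
    [0,-0.01,0,0,-0.148,0,0.06],
    [0,-0.01,0,0,-0.148,0,0.06],
    [0,-0.01,0,0,-0.148,0,0.06],
    [0,-0.01,0,0,-0.148,0,0.06],
    [0,0,0,0,0,0,0.06],
  ],
)

```text
clock: 1.3
position: [186.2, -595.9, 313.3]
ee_rot: [0.022, 0.708, -0.706, -0.023]
contact_force: [-0.7, -0.1, 0.0]
gripper_width: 60.0
```

```bash
cat >> h.py <<'E'
O=np.array([682.5,-15.,0]); A=np.deg2rad(-4.77)
ex=np.array([np.cos(A),np.sin(A),0]); ey=np.array([-np.sin(A),np.cos(A),0])
def W(x,y,z=0): return O+x*ex+y*ey+[0,0,z]
def go(p,a=None,note=''):
    """delta in tool axes (m) to TCP target p (mm), turn to jaw direction angle a (deg, world)"""
    s=read_state(); M=R.from_quat(s['ee_rot']).as_matrix()
    a=np.deg2rad(180-4.77 if a is None else a); x=np.array([np.cos(a),np.sin(a),0]); y=np.array([0,0,-1.])
    D=np.c_[x,y,np.cross(x,y)]
    rv=R.from_matrix(M.T@D).as_rotvec()
    print(note,'t',round(s['clock'],1),'p',s['position'].round(1),'d(tool)',(M.T@(np.array(p)-s['position'])/1000).round(4),'rot',rv.round(4),'F',s['contact_force'].round(1),'w',round(s['gripper_width'],1))
E
python3 - <<'E'
from h import *
go([555,-204,310]); go([555,-204,205])
print(read_state()['joints'])
E
```

```text
t 1.3 p [ 186.2 -595.9  313.3] d(tool) [-0.3432  0.004  -0.4146] rot [0.0023 0.0196 0.0008] F [-0.7 -0.1  0. ] w 60.0
 t 1.3 p [ 186.2 -595.9  313.3] d(tool) [-0.3432  0.109  -0.4143] rot [0.0023 0.0196 0.0008] F [-0.7 -0.1  0. ] w 60.0
[-1.00950197e+00  3.43763376e-01  1.49780812e-01 -7.15337892e-04
 -1.37919243e+00  9.45943229e-01]
```

Request:
play_rows(
  series=[
    [-0.0245,0,-0.0296,0,0.002,0,0.06],
    [-0.0245,0,-0.0296,0,0.002,0,0.06],
    [-0.0245,0,-0.0296,0,0.002,0,0.06],
    [-0.0245,0,-0.0296,0,0.002,0,0.06],
    [-0.0245,0,-0.0296,0,0.002,0,0.06],
    [-0.0245,0,-0.0296,0,0.002,0,0.06],
    [-0.0245,0,-0.0296,0,0.002,0,0.06],
    [-0.0245,0,-0.0296,0,0.002,0,0.06],
    [-0.0245,0,-0.0296,0,0.002,0,0.06],
    [-0.0245,0,-0.0296,0,0.002,0,0.06],
  ],
)

```text
clock: 2.3
position: [462.1, -314.7, 307.4]
ee_rot: [0.044, 0.709, -0.703, -0.048]
contact_force: [0.6, -0.4, -1.4]
gripper_width: 60.3
```

Request:
play_rows(
  series=[
    [-0.0245,0,-0.0296,0,0,0,0.06],
    [-0.0245,0,-0.0296,0,0,0,0.06],
    [-0.0245,0,-0.0296,0,0,0,0.06],
    [-0.0245,0,-0.0296,0,0,0,0.06],
    [0,0,0,0,0,0,0.06],
  ],
)

```text
clock: 2.8
position: [580.7, -201.6, 303.6]
ee_rot: [0.047, 0.709, -0.702, -0.054]
contact_force: [-0.7, -1.1, -0.7]
gripper_width: 60.1
```

```bash
python3 -c "
from h import *
go([555,-204,310]); go([555,-204,205])"
```

```text
t 2.8 p [ 580.7 -201.6  303.6] d(tool) [ 0.0252 -0.0062  0.006 ] rot [ 0.0098 -0.0604  0.0098] F [-0.7 -1.1 -0.7] w 60.1
 t 2.8 p [ 580.7 -201.6  303.6] d(tool) [0.0241 0.0988 0.007 ] rot [ 0.0098 -0.0604  0.0098] F [-0.7 -1.1 -0.7] w 60.1
```

Request:
play_rows(
  series=[
    [0.012,0,0.003,0.005,-0.03,0.005,0.06],
    [0.012,0,0.003,0.005,-0.03,0.005,0.06],
    [0,0.02,0,0,0,0,0.06],
    [0,0,0,0,0,0,0.06],
  ],
)

```text
clock: 3.2
position: [554.6, -203.4, 280.0]
ee_rot: [0.03, 0.707, -0.706, -0.034]
contact_force: [-0.7, 0.0, 0.2]
gripper_width: 59.9
```

```bash
python3 -c "
from h import *
go([555,-204,205])"
```

```text
t 3.2 p [ 554.6 -203.4  280. ] d(tool) [-0.0008  0.0749  0.0006] rot [ 0.0004 -0.0072  0.0045] F [-0.7  0.   0.2] w 59.9
```

Request:
play_rows(
  series=[
    [0,0.019,0,0,-0.002,0.001,0.06],
    [0,0.019,0,0,-0.002,0.001,0.06],
    [0,0.019,0,0,-0.002,0.001,0.06],
    [0,0.018,0,0,0,0,0.06],
    [0,0,0,0,0,0,0.03],
    [0,0,0,0,0,0,0.03],
    [0,0,0,0,0,0,0.03],
    [0,0,0,0,0,0,0.03],
    [0,0,0,0,0,0,0.03],
    [0,0,0,0,0,0,0.03],
  ],
)

```text
clock: 4.2
position: [554.7, -206.4, 207.5]
ee_rot: [-0.036, -0.706, 0.707, 0.034]
contact_force: [0.7, 0.2, -3.3]
gripper_width: 36.4
```

```bash
python3 -c "
from h import *
go([555,-204,205]);c=cam('scene'); save(c,'s2.png',(150,110,380,280),3.4)"
```

```text
t 4.2 p [ 554.7 -206.4  207.5] d(tool) [-0.      0.0025 -0.0024] rot [-0.0013 -0.0156 -0.0035] F [ 0.7  0.2 -3.3] w 36.4
```

View pics/s2.png

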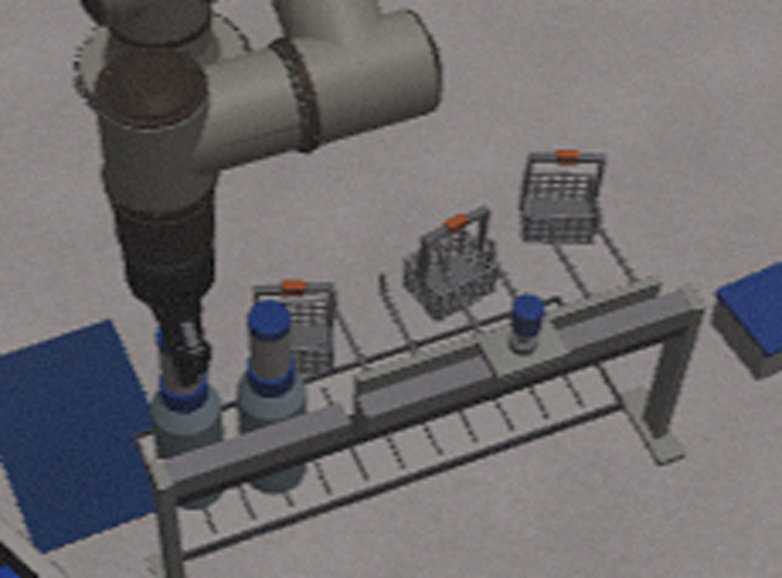

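The scene picture shows the fingers round the right bottle's head. Next I'll lift it.

Request:
play_rows(
  series=[
    [0,-0.005,0,0,0,0,0.03],
    [0,-0.01,0,0,0,0,0.03],
    [0,-0.01,0,0,0,0,0.03],
    [0,-0.01,0,0,0,0,0.03],
    [0,-0.005,0,0,0,0,0.03],
    [0,0,0,0,0,0,0.03],
  ],
)

```text
clock: 4.85
position: [554.4, -206.2, 251.7]
ee_rot: [-0.036, -0.706, 0.707, 0.034]
contact_force: [0.4, -0.8, -4.8]
gripper_width: 36.7
```

```bash
python3 -c "
from h import *
go([388,-300,245])"
```

```text
t 4.8 p [ 554.4 -206.2  251.7] d(tool) [0.1564 0.0062 0.1098] rot [-0.001  -0.0158 -0.0038] F [ 0.4 -0.8 -4.8] w 36.7
```

Request:
play_rows(
  series=[
    [0.01,0,0.007,0,-0.002,0,0.03],
    [0.02,0,0.014,0,-0.002,0,0.03],
    [0.022,0,0.0155,0,-0.002,0,0.03],
    [0.022,0,0.0155,0,-0.002,0,0.03],
    [0.022,0,0.0155,0,-0.002,0,0.03],
    [0.022,0,0.0155,0,0,0,0.03],
    [0.02,0,0.014,0,0,0,0.03],
    [0.01,0,0.007,0,0,0,0.03],
    [0.005,0,0.003,0,0,0,0.03],
    [0,0,0,0,0,0,0.03],
  ],
)

```text
clock: 5.85
position: [378.5, -301.6, 248.3]
ee_rot: [0.03, 0.707, -0.706, -0.033]
contact_force: [0.1, 0.3, -5.5]
gripper_width: 36.6
```

```bash
python3 -c "
from h import *
go([388,-300,206])"
```

```text
t 5.8 p [ 378.5 -301.6  248.3] d(tool) [-0.0095  0.0423 -0.0023] rot [ 0.0017 -0.0056  0.004 ] F [ 0.1  0.3 -5.5] w 36.6
```

Request:
play_rows(
  series=[
    [-0.009,0.01,-0.002,0,-0.003,0.002,0.03],
    [0,0.01,0,0,-0.001,0.001,0.03],
    [0,0.008,0,0,0,0,0.03],
    [0,0.004,0,0,0,0,0.03],
    [0,0.003,0,0,0,0,0.03],
    [0,0.003,0,0,0,0,0.03],
    [0,0,0,0,0,0,0.03],
  ],
)

```text
clock: 6.55
position: [391.2, -298.6, 205.1]
ee_rot: [0.028, 0.708, -0.706, -0.029]
contact_force: [0.3, 0.1, -4.1]
gripper_width: 36.7
```

```bash
python3 -c "
from h import *
go([388,-300,205.5])"
```

```text
t 6.5 p [ 391.2 -298.6  205.1] d(tool) [ 0.0031 -0.0003  0.0016] rot [0.0027 0.0026 0.0024] F [ 0.3  0.1 -4.1] w 36.7
```

Request:
play_rows(
  series=[
    [0,0.001,0,0,0,0,0.03],
    [0,0,0,0,0,0,0.03],
  ],
)

```text
clock: 6.75
position: [391.7, -299.0, 204.8]
ee_rot: [0.028, 0.707, -0.706, -0.029]
contact_force: [-0.4, 0.2, -3.9]
gripper_width: 36.7
```

Request:
play_rows(
  series=[
    [0,0.001,0,0,0,0,0.03],
    [0,0,0,0,0,0,0.03],
  ],
)

```text
clock: 6.95
position: [392.0, -299.3, 204.7]
ee_rot: [0.029, 0.707, -0.706, -0.028]
contact_force: [-0.7, -0.4, -4.6]
gripper_width: 36.5
```

```bash
python3 -c "
from h import *
go([388,-300,205.5]); c=cam('scene'); save(c,'s3.png',(80,110,310,290),3.4)"
```

```text
t 7.0 p [ 392.  -299.3  204.7] d(tool) [ 0.0039 -0.0008  0.001 ] rot [ 0.001   0.0028 -0.0007] F [-0.7 -0.4 -4.6] w 36.5
```

View pics/s3.png

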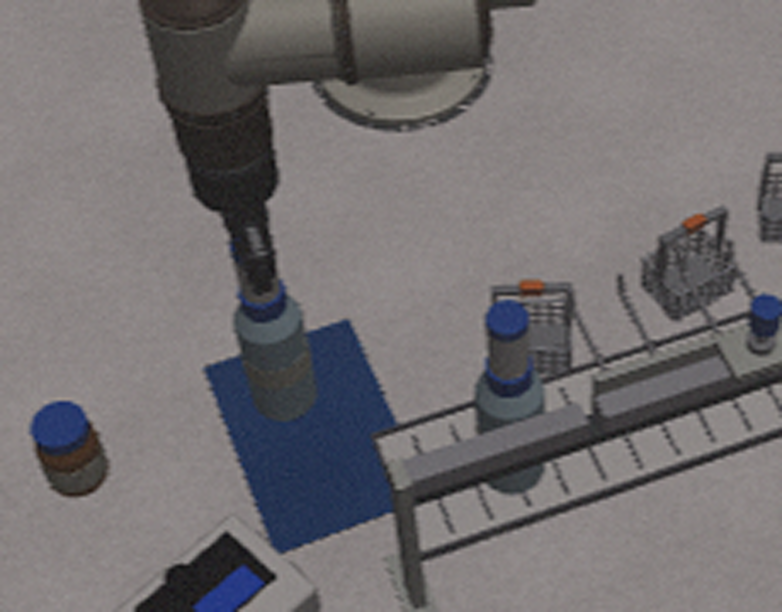

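The bottle is upright over the mat and inside its edges. I'll lower it the last bit.

Request:
play_rows(
  series=[
    [0,0.003,0,0,0,0,0.03],
    [0,0,0,0,0,0,0.03],
  ],
)

```text
clock: 7.2
position: [392.8, -300.3, 205.1]
ee_rot: [-0.029, -0.706, 0.707, 0.027]
contact_force: [1.0, -0.2, -4.7]
gripper_width: 36.7
```

Request:
play_rows(
  series=[
    [0,0.003,0,0,0,0,0.03],
    [0,0,0,0,0,0,0.03],
  ],
)

```text
clock: 7.4
position: [393.7, -301.2, 204.6]
ee_rot: [-0.03, -0.705, 0.708, 0.026]
contact_force: [-0.6, -0.4, -5.5]
gripper_width: 37.0
```

Request:
play_rows(
  series=[
    [-0.003,0.006,0,0,0,0,0.03],
    [0,0.004,0,0,0,0,0.03],
  ],
)

```text
clock: 7.6
position: [397.0, -304.8, 204.3]
ee_rot: [-0.028, -0.701, 0.712, 0.024]
contact_force: [-5.6, 4.0, 17.1]
gripper_width: 37.0
```

```bash
python3 -c "
from h import *
go([388,-300,205.5]);go([388,-300,205.5]); s=read_state(); print(s['wrist_torque'],s['joint_vel'])"
```

```text
t 7.6 p [ 397.  -304.8  204.3] d(tool) [ 0.0093 -0.0013 -0.0041] rot [-0.015   0.0102 -0.0064] F [-5.6  4.  17.1] w 37.0
 t 7.6 p [ 397.  -304.8  204.3] d(tool) [ 0.0093 -0.0013 -0.0041] rot [-0.015   0.0102 -0.0064] F [-5.6  4.  17.1] w 37.0
[ 1.89214947  2.40262655 -0.10223416] [-0.00223985 -0.00639755 -0.02003419  0.0346571   0.02458294 -0.00239931]
```

It is in contact and slightly tilted, so I'll level it and release.

Request:
play_rows(
  series=[
    [0.0,-0.002,0,-0.012,0.01,-0.005,0.03],
    [0,0,0,0,0,0,0.03],
    [0,0,0,0,0,0,0.03],
  ],
)

```text
clock: 7.9
position: [397.1, -304.5, 205.4]
ee_rot: [-0.031, -0.706, 0.707, 0.029]
contact_force: [0.2, -0.3, -3.8]
gripper_width: 36.9
```

```bash
python3 -c "
from h import *
go([388,-300,205.5])"
```

```text
t 7.9 p [ 397.1 -304.5  205.4] d(tool) [ 0.0094 -0.0002 -0.0038] rot [-0.0018 -0.0009 -0.0024] F [ 0.2 -0.3 -3.8] w 36.9
```

Request:
play_rows(
  series=[
    [0,0,0,0,0,0,0.06],
    [0,0,0,0,0,0,0.06],
    [0,0,0,0,0,0,0.06],
    [0,0,0,0,0,0,0.06],
    [0,-0.01,0,0,0,0,0.06],
    [0,-0.02,0,0,0,0,0.06],
    [0,-0.03,0,0,0,0,0.06],
    [0,-0.03,0,0,0,0,0.06],
    [0,-0.015,0,0,0,0,0.06],
    [0,0,0,0,0,0,0.06],
  ],
)

```text
clock: 8.9
position: [398.4, -305.7, 319.0]
ee_rot: [-0.032, -0.704, 0.709, 0.027]
contact_force: [-0.1, -0.4, -0.2]
gripper_width: 59.8
```

```bash
python3 -c "
from h import *
go([573,-125.5,310])
t=cam('top');s=cam('scene')
for c in(t,s):
  print([(ce.round(1).tolist(),plane(c,ce,251)[:2].round().tolist(),int(q[4])) for ce,q,m in blobs(c,'blue',40)])
  print([(ce.round(1).tolist(),plane(c,ce,112)[:2].round().tolist(),int(q[4])) for ce,q,m in blobs(c,'orange',8)])
"
```

```text
t 8.9 p [ 398.4 -305.7  319. ] d(tool) [-0.1591  0.0088 -0.1941] rot [-0.0071  0.0009 -0.0076] F [-0.1 -0.4 -0.2] w 59.8
[([498.2, 131.7], [668.0, -727.0], 342), ([221.7, 125.3], [703.0, 68.0], 64), ([121.7, 158.2], [610.0, 356.0], 952), ([287.4, 165.6], [580.0, -120.0], 55), ([377.0, 168.5], [567.0, -374.0], 192), ([341.0, 240.4], [365.0, -262.0], 747), ([411.2, 238.2], [368.0, -456.0], 82)]
[([262.1, 215.3], [452.0, -44.0], 27), ([202.5, 216.6], [451.0, 143.0], 28), ([153.3, 226.6], [423.0, 297.0], 32)]
[([152.9, 182.1], [394.0, -299.0], 83), ([381.7, 198.6], [763.0, 300.0], 704), ([305.2, 200.0], [663.0, 88.0], 52), ([228.7, 203.1], [571.0, -124.0], 97), ([171.8, 240.4], [618.0, -325.0], 1954), ([97.1, 234.7], [506.0, -507.0], 173), ([146.7, 284.8], [718.0, -435.0], 184), ([15.5, 361.6], [771.0, -783.0], 217)]
[([480.3, 86.8], [396.0, 1115.0], 56), ([316.5, 154.5], [418.0, 300.0], 12), ([283.7, 174.6], [449.0, 146.0], 18), ([236.0, 193.5], [450.0, -42.0], 14)]
```

Request:
play_rows(
  series=[
    [-0.025,0,-0.031,-0.003,0,-0.004,0.06],
    [-0.025,0,-0.031,-0.003,0,-0.003,0.06],
    [-0.025,0,-0.031,0,0,0,0.06],
    [-0.025,0,-0.031,0,0,0,0.06],
    [-0.025,0,-0.031,0,0,0,0.06],
    [-0.02,0,-0.025,0,0,0,0.06],
    [-0.005,0,-0.006,0,0,0,0.06],
    [0,0.01,0,0,0,0,0.06],
    [0,0.01,0,0,0,0,0.06],
    [0,0,0,0,0,0,0.06],
  ],
)

```text
clock: 10.0
position: [560.6, -125.9, 279.4]
ee_rot: [0.021, 0.708, -0.705, -0.042]
contact_force: [-0.3, -0.8, 0.5]
gripper_width: 59.8
```

```bash
python3 -c "
from h import *
go([573,-125.5,207.5])"
```

```text
t 10.0 p [ 560.6 -125.9  279.4] d(tool) [-0.0145  0.0715 -0.0013] rot [ 0.0031 -0.0051  0.0303] F [-0.3 -0.8  0.5] w 59.8
```

Request:
play_rows(
  series=[
    [-0.006,0,0,0,-0.002,0.012,0.06],
    [-0.006,0,0,0,0,0.012,0.06],
    [0,0.005,0,0,0,0.003,0.06],
    [0,0,0,0,0,0,0.06],
  ],
)

```text
clock: 10.4
position: [571.8, -129.8, 274.3]
ee_rot: [0.032, 0.707, -0.705, -0.032]
contact_force: [0.1, -0.4, -0.5]
gripper_width: 60.0
```

```bash
python3 -c "
from h import *
go([573,-125.5,207.5])"
```

```text
t 10.4 p [ 571.8 -129.8  274.3] d(tool) [-0.0008  0.0668 -0.0042] rot [ 0.0027 -0.0069  0.0003] F [ 0.1 -0.4 -0.5] w 60.0
```

Request:
play_rows(
  series=[
    [-0.0005,0.018,-0.002,0,-0.003,0,0.06],
    [-0.0005,0.018,-0.002,0,-0.002,0,0.06],
    [0,0.018,0,0,0,0,0.06],
    [0,0.012,0,0,0,0,0.06],
    [0,0,0,0,0,0,0.03],
    [0,0,0,0,0,0,0.03],
    [0,0,0,0,0,0,0.03],
    [0,0,0,0,0,0,0.03],
    [0,0,0,0,0,0,0.03],
  ],
)

```text
clock: 11.3
position: [574.5, -126.7, 209.7]
ee_rot: [0.033, 0.707, -0.705, -0.028]
contact_force: [-0.0, 0.1, -2.6]
gripper_width: 36.6
```

Request:
play_rows(
  series=[
    [0,-0.005,0,0,0,0,0.03],
    [0,-0.01,0,0,0,0,0.03],
    [0,-0.01,0,0,0,0,0.03],
    [0,-0.01,0,0,0,0,0.03],
    [0,-0.005,0,0,0,0,0.03],
    [0,0,0,0,0,0,0.03],
  ],
)

```text
clock: 11.9
position: [573.5, -126.5, 252.8]
ee_rot: [0.033, 0.708, -0.705, -0.029]
contact_force: [0.3, 0.3, -4.6]
gripper_width: 36.5
```

```bash
python3 -c "
from h import *
go([505,-298,245])"
```

```text
t 11.9 p [ 573.5 -126.5  252.8] d(tool) [0.0535 0.0068 0.1768] rot [ 0.0041 -0.0035 -0.0054] F [ 0.3  0.3 -4.6] w 36.5
```

Request:
play_rows(
  series=[
    [0.003,0,0.01,0,0,0,0.03],
    [0.006,0,0.02,0,0,0,0.03],
    [0.007,0,0.024,0,0,0,0.03],
    [0.007,0,0.024,0,0,0,0.03],
    [0.007,0,0.024,0,0,0,0.03],
    [0.007,0,0.024,0,0,0,0.03],
    [0.006,0,0.02,0,0,0,0.03],
    [0.004,0,0.014,0,0,0,0.03],
    [0.002,0,0.007,0,0,0,0.03],
    [0,0,0,0,0,0,0.03],
  ],
)

```text
clock: 12.9
position: [503.0, -297.6, 248.0]
ee_rot: [0.03, 0.708, -0.704, -0.032]
contact_force: [0.0, 0.9, -3.8]
gripper_width: 36.8
```

```bash
python3 -c "
from h import *
go([505,-298,207.5])"
```

```text
t 12.9 p [ 503.  -297.6  248. ] d(tool) [-0.0021  0.0405  0.0004] rot [ 0.0057 -0.0037  0.0031] F [ 0.   0.9 -3.8] w 36.8
```

Request:
play_rows(
  series=[
    [-0.001,0.01,0,0.003,-0.002,0.001,0.03],
    [-0.001,0.01,0,0.002,-0.001,0.001,0.03],
    [0,0.008,0,0,0,0,0.03],
    [0,0.006,0,0,0,0,0.03],
    [0,0.004,0,0,0,0,0.03],
    [0,0.001,0,0,0,0,0.03],
    [0,0,0,0,0,0,0.03],
  ],
)

```text
clock: 13.6
position: [506.8, -295.2, 206.8]
ee_rot: [-0.028, -0.706, 0.707, 0.028]
contact_force: [0.6, -1.1, -4.6]
gripper_width: 36.5
```

```bash
python3 -c "
from h import *
go([505,-298,207])"
```

```text
t 13.6 p [ 506.8 -295.2  206.8] d(tool) [ 0.0015 -0.0002  0.0029] rot [-0.0007  0.0049  0.0004] F [ 0.6 -1.1 -4.6] w 36.5
```

Request:
play_rows(
  series=[
    [0,0.0015,0,0,0,0,0.03],
    [0,0,0,0,0,0,0.03],
    [0,0,0,0,0,0,0.06],
    [0,0,0,0,0,0,0.06],
    [0,0,0,0,0,0,0.06],
    [0,0,0,0,0,0,0.06],
  ],
)

```text
clock: 14.2
position: [509.1, -296.4, 208.5]
ee_rot: [-0.03, -0.705, 0.708, 0.025]
contact_force: [-0.1, 0.5, -0.0]
gripper_width: 59.8
```

Request:
play_rows(
  series=[
    [0,-0.01,0,0,0,0,0.06],
    [0,-0.02,0,0,0,0,0.06],
    [0,-0.03,0,0,0,0,0.06],
    [0,-0.04,0,0,0,0,0.06],
    [0,-0.03,0,0,0,0,0.06],
    [0,-0.015,0,0,0,0,0.06],
    [0,0,0,0,0,0,0.06],
  ],
)

```text
clock: 14.9
position: [508.1, -296.6, 363.9]
ee_rot: [-0.031, -0.704, 0.709, 0.024]
contact_force: [0.4, -0.2, -0.8]
gripper_width: 59.7
```

```bash
python3 -c "
from h import *
go([689,65,340])
t=cam('top');s=cam('scene')
for c in(t,s):
  print([(ce.round(1).tolist(),plane(c,ce,251)[:2].round().tolist(),int(q[4])) for ce,q,m in blobs(c,'blue',40)])
  print([(ce.round(1).tolist(),plane(c,ce,112)[:2].round().tolist(),int(q[4])) for ce,q,m in blobs(c,'orange',8)])
save(s,'s4.png',(80,110,340,300),3)"
```

```text
t 14.9 p [ 508.1 -296.6  363.9] d(tool) [-0.152   0.0231 -0.3747] rot [-0.0066  0.0055 -0.0113] F [ 0.4 -0.2 -0.8] w 59.7
[([498.0, 131.5], [669.0, -727.0], 356), ([221.8, 125.3], [703.0, 68.0], 65), ([121.7, 158.2], [610.0, 356.0], 949), ([335.5, 224.0], [411.0, -249.0], 2047), ([409.9, 234.3], [379.0, -453.0], 208)]
[([262.0, 215.4], [452.0, -44.0], 28), ([202.6, 216.6], [451.0, 143.0], 27), ([153.4, 226.6], [422.0, 297.0], 31)]
[([152.8, 182.2], [394.0, -299.0], 84), ([381.7, 198.6], [763.0, 300.0], 706), ([305.1, 200.1], [664.0, 88.0], 53), ([169.9, 238.3], [609.0, -327.0], 1374), ([97.1, 234.6], [506.0, -507.0], 171), ([146.8, 284.7], [718.0, -435.0], 183), ([15.5, 361.6], [771.0, -783.0], 216)]
[([480.1, 86.8], [395.0, 1114.0], 59), ([316.7, 154.6], [419.0, 301.0], 13), ([283.7, 174.6], [449.0, 146.0], 18), ([236.0, 193.5], [450.0, -42.0], 14)]
```

View pics/s4.png

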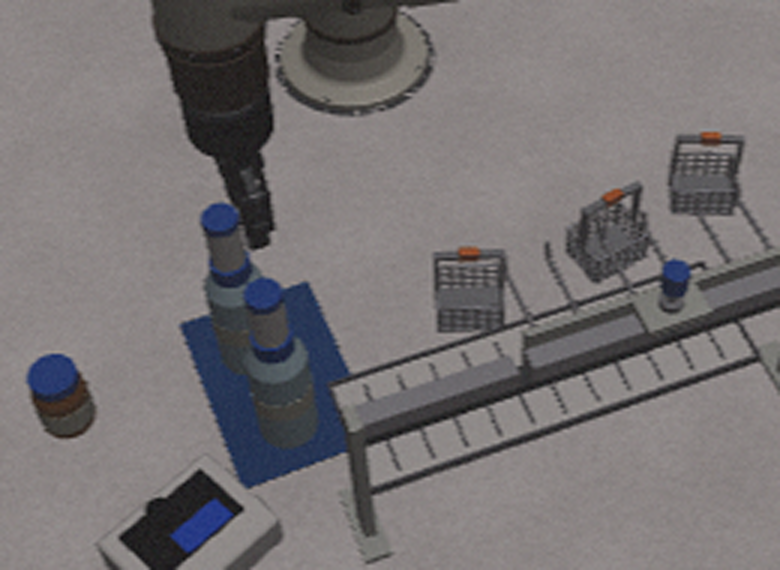

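Both bottles stand wholly on the mat: the near one's base is at ~(287,430) in the crop, inside the mat edge at ~(287,469). The knob comes next.

Request:
play_rows(
  series=[
    [-0.01,0,-0.025,-0.003,0.003,-0.005,0.06],
    [-0.017,0,-0.042,-0.003,0.002,-0.005,0.06],
    [-0.017,0,-0.042,0,0,0,0.06],
    [-0.017,0,-0.042,0,0,0,0.06],
    [-0.017,0,-0.042,0,0,0,0.06],
    [-0.017,0,-0.042,0,0,0,0.06],
    [-0.017,0,-0.042,0,0,0,0.06],
    [-0.017,0,-0.042,0,0,0,0.06],
    [-0.012,0.01,-0.03,0,0,0,0.06],
    [0,0,0,0,0,0,0.06],
  ],
)

```text
clock: 16.0
position: [677.0, 53.1, 328.0]
ee_rot: [0.018, 0.707, -0.706, -0.045]
contact_force: [-0.6, -0.4, -1.0]
gripper_width: 60.2
```

```bash
python3 -c "
from h import *
go([689,65,310])"
```

```text
t 16.0 p [677.   53.1 328. ] d(tool) [-0.0115  0.0176 -0.0129] rot [-0.0005 -0.0054  0.0383] F [-0.6 -0.4 -1. ] w 60.2
```

Request:
play_rows(
  series=[
    [-0.006,0,-0.006,0,-0.002,0.018,0.06],
    [-0.005,0,-0.006,0,-0.002,0.018,0.06],
    [0,0.008,0,0,0,0,0.06],
    [0,0,0,0,0,0,0.06],
  ],
)

```text
clock: 16.4
position: [688.5, 63.3, 315.5]
ee_rot: [-0.028, -0.705, 0.707, 0.032]
contact_force: [0.4, 0.1, -0.7]
gripper_width: 59.9
```

```bash
python3 -c "
from h import *
go([689,65,264])
c=cam('top'); save(c,'t5.png',(135,90,370,230),3.4)"
```

```text
t 16.4 p [688.5  63.3 315.5] d(tool) [-0.0006  0.0515 -0.0018] rot [-0.0031 -0.002   0.0057] F [ 0.4  0.1 -0.7] w 59.9
```

View pics/t5.png

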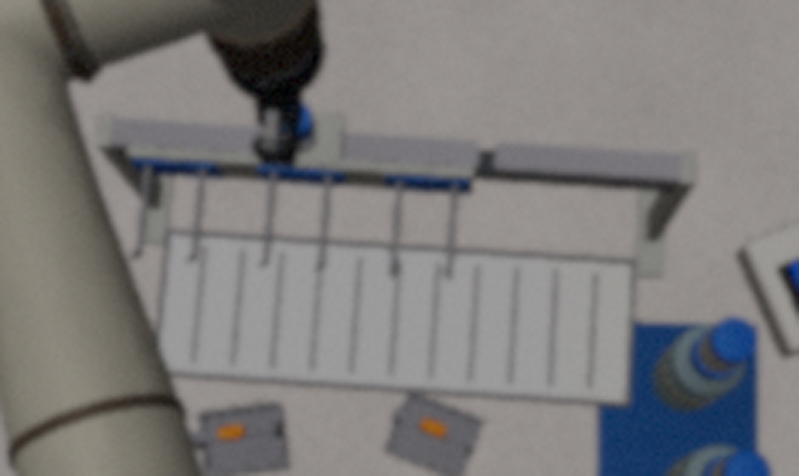

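The gripper stands above the knob and nothing is in its way. I'll go down and close.

Request:
play_rows(
  series=[
    [0,0.014,-0.001,-0.002,0,0.003,0.06],
    [0,0.014,-0.001,0,0,0.002,0.06],
    [0,0.014,0,0,0,0,0.06],
    [0,0.009,0,0,0,0,0.06],
    [0,0,0,0,0,0,0.06],
  ],
)

```text
clock: 16.95
position: [689.2, 60.8, 268.7]
ee_rot: [0.035, 0.706, -0.706, -0.029]
contact_force: [-0.4, -0.7, 0.6]
gripper_width: 59.8
```

```bash
python3 -c "
from h import *
go([689,65,264])"
```

```text
t 16.9 p [689.2  60.8 268.7] d(tool) [ 0.0007  0.0047 -0.0042] rot [ 0.0007 -0.0071 -0.0087] F [-0.4 -0.7  0.6] w 59.8
```

Request:
play_rows(
  series=[
    [0,0.004,-0.004,0,-0.005,-0.006,0.06],
    [0,0,-0.001,0,0,0,0.015],
    [0,0,0,0,0,0,0.015],
    [0,0,0,0,0,0,0.015],
    [0,0,0,0,0,0,0.015],
    [0,0,0,0,0,0,0.015],
    [0,0,0,0,0,0,0.015],
  ],
)

```text
clock: 17.65
position: [690.8, 65.5, 267.1]
ee_rot: [0.033, 0.707, -0.706, -0.028]
contact_force: [0.2, -1.1, -0.2]
gripper_width: 26.4
```

```bash
python3 -c "
from h import *
go([689,65,264])"
```

```text
t 17.6 p [690.8  65.5 267.1] d(tool) [0.0018 0.003  0.0007] rot [ 0.0013 -0.0024 -0.0064] F [ 0.2 -1.1 -0.2] w 26.4
```

Request:
play_rows(
  series=[
    [0,-0.005,0,0,0,0,0.015],
    [0,-0.006,0,0,0,0,0.015],
    [0,-0.006,0,0,0,0,0.015],
    [0,-0.003,0,0,0,0,0.015],
    [0,0,0,0,0,0,0.015],
  ],
)

```text
clock: 18.15
position: [690.7, 65.6, 282.2]
ee_rot: [0.031, 0.707, -0.706, -0.03]
contact_force: [2.6, -0.2, -8.3]
gripper_width: 26.2
```

```bash
python3 -c "
from h import *
go(np.array([690.8,65.5,285.5])-160*ey)"
```

```text
t 18.1 p [690.7  65.6 282.2] d(tool) [-0.0006 -0.0035  0.16  ] rot [ 0.0013 -0.0035 -0.0005] F [ 2.6 -0.2 -8.3] w 26.2
```

Request:
play_rows(
  series=[
    [0,-0.002,0.005,0,0,0,0.015],
    [0,-0.001,0.012,0,0,0,0.015],
    [0,-0.0005,0.015,0,0,0,0.015],
    [0,-0.0005,0.018,0,0,0,0.015],
    [0,-0.0005,0.018,0,0,0,0.015],
    [0,0,0.018,0,0,0,0.015],
    [0,0,0.018,0,0,0,0.015],
    [0,0,0.015,0,0,0,0.015],
    [0,0,0.008,0,0,0,0.015],
    [0,0,0,0,0,0,0.015],
  ],
)

```text
clock: 19.15
position: [679.2, -71.0, 284.0]
ee_rot: [0.032, 0.709, -0.704, -0.031]
contact_force: [4.6, 2.1, -8.3]
gripper_width: 26.3
```

```bash
python3 -c "
from h import *
go(np.array([690.8,65.5,285.5])-160*ey)"
```

```text
t 19.1 p [679.2 -71.  284. ] d(tool) [-0.0004 -0.0016  0.023 ] rot [ 0.0062 -0.0049 -0.0014] F [ 4.6  2.1 -8.3] w 26.3
```

Request:
play_rows(
  series=[
    [0,-0.0005,0.008,0.003,0,0,0.015],
    [0,0,0.008,0.002,0,0,0.015],
    [0,0,0.005,0,0,0,0.015],
    [0,0,0,0,0,0,0.015],
  ],
)

```text
clock: 19.55
position: [677.4, -92.2, 284.2]
ee_rot: [0.031, 0.707, -0.706, -0.03]
contact_force: [3.7, -2.1, -8.5]
gripper_width: 26.6
```

```bash
python3 -c "
from h import *
go(np.array([690.8,65.5,285.5])-160*ey)"
```

```text
t 19.6 p [677.4 -92.2 284.2] d(tool) [-0.0003 -0.0013  0.0017] rot [ 0.0015 -0.0035 -0.0012] F [ 3.7 -2.1 -8.5] w 26.6
```

Request:
play_rows(
  series=[
    [0,0.004,0.0015,0,0,0,0.015],
    [0,0.005,0,0,0,0,0.015],
    [0,0.004,0,0,0,0,0.015],
    [0,0.003,0,0,0,0,0.015],
    [0,0,0,0,0,0,0.015],
  ],
)

```text
clock: 20.05
position: [677.3, -93.8, 269.3]
ee_rot: [-0.031, -0.706, 0.707, 0.029]
contact_force: [2.5, -0.4, -6.4]
gripper_width: 26.5
```

```bash
python3 -c "
from h import *
go(np.array([690.8,65.5,267])-160*ey)"
```

```text
t 20.1 p [677.3 -93.8 269.3] d(tool) [-0.0002  0.0023  0.0001] rot [-0.0003 -0.0024 -0.0029] F [ 2.5 -0.4 -6.4] w 26.5
```

Request:
play_rows(
  series=[
    [0,0.003,0,0,0,0,0.015],
    [0,0.001,0,0,0,0,0.015],
    [0,0,0,0,0,0,0.015],
  ],
)

```text
clock: 20.35
position: [677.3, -93.9, 267.3]
ee_rot: [-0.032, -0.706, 0.707, 0.028]
contact_force: [2.7, -0.6, -4.1]
gripper_width: 26.5
```

Request:
play_rows(
  series=[
    [0,0,0,0,0,0,0.06],
    [0,0,0,0,0,0,0.06],
    [0,0,0,0,0,0,0.06],
    [0,0,0,0,0,0,0.06],
    [0,-0.01,0,0,0,0,0.06],
    [0,-0.02,0,0,0,0,0.06],
    [0,-0.03,0,0,0,0,0.06],
    [0,-0.02,0,0,0,0,0.06],
    [0,0,0,0,0,0,0.06],
  ],
)

```text
clock: 21.25
position: [675.4, -95.7, 357.8]
ee_rot: [-0.033, -0.704, 0.709, 0.028]
contact_force: [0.4, -0.3, 0.1]
gripper_width: 59.7
```

Request:
play_rows(
  series=[
    [0.02,0,0,0,0,0,0.06],
    [0.035,0,0,0,0,0,0.06],
    [0.04,0,0,0,0,0,0.06],
    [0.04,0,0,0,0,0,0.06],
    [0.03,0,0,0,0,0,0.06],
    [0.01,0,0,0,0,0,0.06],
    [0,0,0,0,0,0,0.06],
  ],
)

```text
clock: 21.95
position: [493.1, -80.4, 351.2]
ee_rot: [-0.031, -0.705, 0.708, 0.03]
contact_force: [1.0, -0.7, 0.1]
gripper_width: 60.1
```

```bash
python3 -c "
from h import *
go([452,-43.5,200])
t=cam('top');s=cam('scene')
for c in(t,s):
  print([(ce.round(1).tolist(),plane(c,ce,294)[:2].round().tolist(),int(q[4])) for ce,q,m in blobs(c,'blue',20)])
  print([(ce.round(1).tolist(),plane(c,ce,112)[:2].round().tolist(),int(q[4])) for ce,q,m in blobs(c,'orange',8)])
save(s,'s6.png',(120,110,380,300),3)"
```

```text
t 21.9 p [493.1 -80.4 351.2] d(tool) [ 0.0443  0.1509 -0.034 ] rot [-0.0048 -0.0026 -0.0015] F [ 1.  -0.7  0.1] w 60.1
[([498.0, 131.4], [656.0, -702.0], 356), ([278.4, 128.7], [676.0, -95.0], 65), ([239.5, 141.8], [640.0, 14.0], 27), ([121.7, 158.2], [599.0, 341.0], 951), ([315.4, 146.6], [622.0, -196.0], 27), ([377.2, 168.5], [557.0, -362.0], 191), ([334.4, 224.1], [407.0, -239.0], 2127), ([341.6, 197.2], [480.0, -261.0], 30), ([410.0, 234.3], [377.0, -438.0], 208)]
[([262.0, 215.4], [452.0, -44.0], 28), ([153.4, 226.6], [422.0, 297.0], 31)]
[([152.9, 182.1], [430.0, -305.0], 83), ([381.7, 198.6], [785.0, 271.0], 706), ([169.9, 238.2], [637.0, -332.0], 1362), ([254.3, 216.6], [676.0, -93.0], 57), ([97.1, 234.6], [537.0, -506.0], 172), ([146.7, 284.7], [742.0, -437.0], 183), ([15.5, 361.5], [793.0, -772.0], 220)]
[([480.2, 86.8], [396.0, 1114.0], 57), ([316.5, 154.5], [418.0, 300.0], 12), ([283.7, 174.6], [449.0, 146.0], 18), ([236.0, 193.5], [450.0, -42.0], 14)]
```

View pics/s6.png

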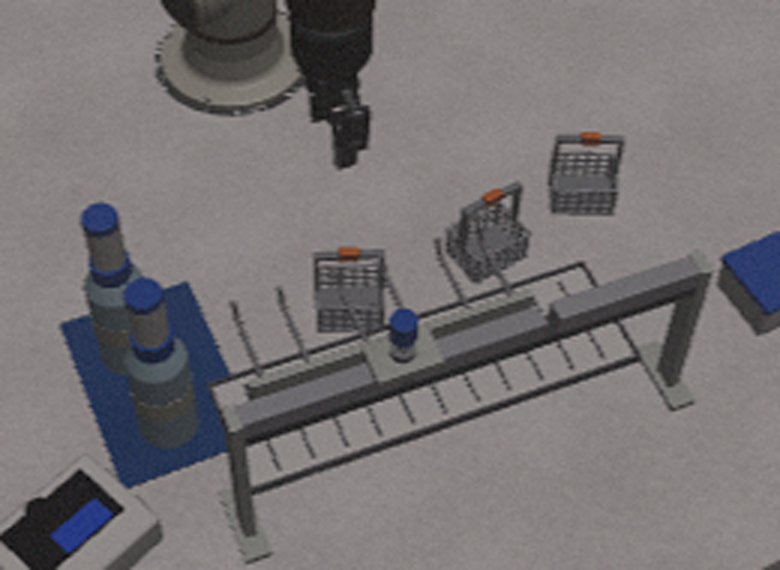

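The carriage is at the second hole: the knob is home at (676,-94), moved ~160 mm from (689,65), and the release force was 4 N, matching plunger 0. Now I'll measure basket yaws and hook height.

```bash
cat >> h.py <<'E'
def yaw(c,p,r=20):
    """basket yaw (deg) of the y axis from world y, from the dark box in top view; p=bail xy"""
    u=proj(c,[p[0],p[1],25]); x0,y0=(u-r).astype(int); g=cv2.cvtColor(c[0],cv2.COLOR_RGB2GRAY)[y0:y0+2*r,x0:x0+2*r]
    th,_=cv2.threshold(g,0,255,cv2.THRESH_BINARY_INV|cv2.THRESH_OTSU)
    m=cv2.resize(g,None,fx=6,fy=6,interpolation=cv2.INTER_CUBIC)<th
    m=cv2.morphologyEx(m.astype(np.uint8),cv2.MORPH_OPEN,np.ones((31,31)))
    n,l,s,ce=cv2.connectedComponentsWithStats(m); i=1+np.argmax(s[1:,4]); ys,xs=np.nonzero(l==i)
    b=cv2.boxPoints(cv2.minAreaRect(np.c_[xs,ys].astype(np.float32)))/6+[x0-.4,y0-.4]
    q=np.array([plane(c,k,25)[:2] for k in b]); e=[q[1]-q[0],q[2]-q[1]]; e=sorted(e,key=np.linalg.norm)
    d=e[1]*np.sign(e[1][1]); return np.degrees(np.arctan2(-d[0],d[1])).round(1),q.mean(0).round(),[np.linalg.norm(k).round() for k in e]
E
python3 - <<'E'
from h import *
t=cam('top'); s=cam('scene')
for p in((452,-43.5),(451,143),(422,296.5)): print(yaw(t,p))
for hz in(225,230,235):
    print(hz,[proj(s,W(-112,y,hz+18)).round(1).tolist() for y in(-214,-166,-4+10)],[proj(t,W(-112,y,hz+18)).round(1).tolist() for y in(-214,-166)])
save(t,'t7.png',(225,110,345,200),6); save(s,'s7.png',(185,170,305,255),6)
E
python3 -c "
import cv2,numpy as np
a=cv2.imread('pics/t7.png');b=cv2.imread('pics/s7.png');b=b[:,:720]
cv2.imwrite('pics/ts7.png',cv2.resize(np.vstack([a,b]),None,fx=.57,fy=.57))"
```

```text
(np.float64(64.7), array([478., -53.]), [np.float64(88.0), np.float64(122.0)])
(np.float64(-81.2), array([453., 114.]), [np.float64(40.0), np.float64(140.0)])
(np.float64(-26.7), array([423., 300.]), [np.float64(67.0), np.float64(102.0)])
225 [[197.3, 211.8], [212.6, 207.0], [265.2, 190.4]] [[322.2, 174.6], [305.4, 173.5]]
230 [[197.2, 210.8], [212.5, 206.0], [265.2, 189.4]] [[322.5, 174.3], [305.6, 173.2]]
235 [[197.1, 209.8], [212.4, 205.0], [265.3, 188.4]] [[322.7, 173.9], [305.8, 172.8]]
```

View pics/ts7.png

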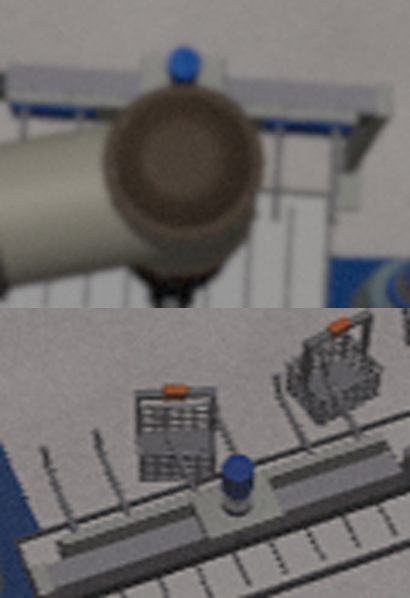

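Measured prong tips match a hook height of about 229 mm. Next I'll go over basket A and turn the jaws across its bail.

Request:
play_rows(
  series=[
    [0.008,0.01,-0.005,0,0.065,0,0.05],
    [0.01,0.02,-0.008,0,0.065,0,0.05],
    [0.01,0.03,-0.008,0,0.065,0,0.05],
    [0.01,0.03,-0.008,0,0.065,0,0.05],
    [0,0.03,0,0,0,0,0.05],
    [0,0.02,0,0,0,0,0.05],
    [0,0,0,0,0,0,0.05],
  ],
)

```text
clock: 22.85
position: [471.0, -44.2, 201.7]
ee_rot: [-0.126, -0.693, 0.699, 0.127]
contact_force: [0.0, 0.6, 1.0]
gripper_width: 50.0
```

```bash
python3 -c "
from h import *
go([452,-43.5,150],160)"
```

```text
t 22.9 p [471.  -44.2 201.7] d(tool) [0.018  0.0518 0.0056] rot [-0.0084 -0.0109  0.0006] F [0.  0.6 1. ] w 50.0
```

Request:
play_rows(
  series=[
    [0.009,0.01,0.003,-0.004,-0.005,0,0.05],
    [0.008,0.02,0.003,-0.004,-0.005,0,0.05],
    [0,0.015,0,0,0,0,0.05],
    [0,0,0,0,0,0,0.05],
  ],
)

```text
clock: 23.25
position: [458.5, -43.8, 157.4]
ee_rot: [-0.124, -0.696, 0.697, 0.122]
contact_force: [-0.3, -0.3, -0.4]
gripper_width: 49.9
```

```bash
python3 -c "
from h import *
go([452,-43.5,91],160); s=cam('scene'); save(s,'s8.png',(195,140,295,215),6)"
```

```text
t 23.2 p [458.5 -43.8 157.4] d(tool) [0.0064 0.0664 0.0019] rot [-0.0002 -0.0001 -0.0032] F [-0.3 -0.3 -0.4] w 49.9
```

View pics/s8.png

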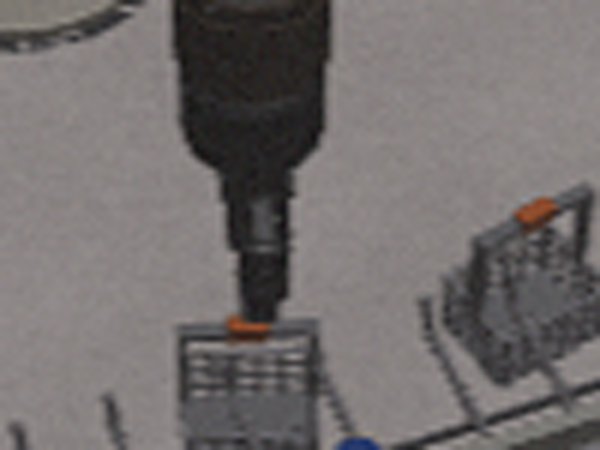

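The fingers are above the orange block. I'll shift 6 mm, go down and close.

Request:
play_rows(
  series=[
    [0.006,0,0.001,0,0,0,0.05],
    [0,0.012,0,0,0,-0.002,0.05],
    [0,0.018,0,0,0,0,0.05],
    [0,0.018,0,0,0,0,0.05],
    [0,0.012,0,0,0,0,0.05],
    [0,0,0,0,0,0,0.05],
  ],
)

```text
clock: 23.9
position: [458.5, -41.6, 100.0]
ee_rot: [0.127, 0.698, -0.695, -0.118]
contact_force: [0.6, -0.3, 0.1]
gripper_width: 50.1
```

```bash
python3 -c "
from h import *
go([452,-43.5,91],160)"
```

```text
t 23.9 p [458.5 -41.6 100. ] d(tool) [0.0056 0.0089 0.004 ] rot [ 0.0063  0.0009 -0.0129] F [ 0.6 -0.3  0.1] w 50.1
```

Request:
play_rows(
  series=[
    [0.006,0.004,0.003,0.003,0,-0.008,0.05],
    [0.001,0.003,0.001,0.002,0,-0.004,0.05],
    [0,0,0,0,0,0,0.05],
  ],
)

```text
clock: 24.2
position: [451.0, -42.9, 93.5]
ee_rot: [0.123, 0.697, -0.696, -0.121]
contact_force: [0.5, -0.0, 0.2]
gripper_width: 49.8
```

```bash
python3 -c "
from h import *
go([452,-43.5,91],160)"
```

```text
t 24.2 p [451.  -42.9  93.5] d(tool) [-0.0012  0.0025  0.0003] rot [ 0.0022  0.0013 -0.0022] F [ 0.5 -0.   0.2] w 49.8
```

Request:
play_rows(
  series=[
    [0,0.002,0,0,0,0,0.03],
    [0,0,0,0,0,0,0.015],
    [0,0,0,0,0,0,0.003],
    [0,0,0,0,0,0,0.003],
    [0,0,0,0,0,0,0.003],
    [0,0,0,0,0,0,0.003],
    [0,0,0,0,0,0,0.003],
  ],
)

```text
clock: 24.9
position: [451.7, -42.7, 92.6]
ee_rot: [0.124, 0.697, -0.696, -0.121]
contact_force: [0.3, -0.2, -1.0]
gripper_width: 10.6
```

```bash
python3 -c "
from h import *
go([452,-43.5,91],160)
go(W(-165,-190,262-15),note='insert start')"
```

```text
t 24.9 p [451.7 -42.7  92.6] d(tool) [-0.0005  0.0016  0.0006] rot [ 0.0035  0.0015 -0.0043] F [ 0.3 -0.2 -1. ] w 10.6
insert start t 24.9 p [451.7 -42.7  92.6] d(tool) [-0.0986 -0.1544  0.1213] rot [ 0.0029 -0.2643 -0.0048] F [ 0.3 -0.2 -1. ] w 10.6
```

Gripped (10.6 mm). Lift it straight up, then turn and go to the insertion start.

Request:
play_rows(
  series=[
    [0,-0.008,0,0,0,0,0.003],
    [0,-0.015,0,0,0,0,0.003],
    [0,-0.02,0,0,0,0,0.003],
    [0,-0.025,0,0,0,0,0.003],
    [0,-0.025,0,0,0,0,0.003],
    [0,-0.025,0,0,0,0,0.003],
    [0,-0.02,0,0,0,0,0.003],
    [0,-0.015,0,0,0,0,0.003],
    [0,-0.005,0,0,0,0,0.003],
    [0,0,0,0,0,0,0.003],
  ],
)

```text
clock: 25.9
position: [447.9, -43.4, 258.5]
ee_rot: [0.123, 0.697, -0.695, -0.123]
contact_force: [0.1, 0.6, -1.8]
gripper_width: 10.4
```

Request:
play_rows(
  series=[
    [0,0,0,0,-0.05,0,0.003],
    [0,0,0,0,-0.07,0,0.003],
    [0,0,0,0,-0.07,0,0.003],
    [0,0,0,0,-0.05,0,0.003],
    [0,0,0,0,0,0,0.003],
  ],
)

```text
clock: 26.4
position: [444.3, -43.6, 253.4]
ee_rot: [0.032, 0.707, -0.705, -0.039]
contact_force: [0.4, 0.0, -0.7]
gripper_width: 10.5
```

```bash
python3 -c "
from h import *
go(W(-150,-190,251),note='insert start')"
```

```text
insert start t 26.4 p [444.3 -43.6 253.4] d(tool) [-0.0876  0.0013  0.1402] rot [ 0.0016 -0.0178  0.0099] F [ 0.4  0.  -0.7] w 10.5
```

Request:
play_rows(
  series=[
    [-0.005,0,0.008,0,-0.004,0.003,0.003],
    [-0.011,0,0.018,0,-0.004,0.003,0.003],
    [-0.013,0,0.021,0,-0.003,0.002,0.003],
    [-0.013,0,0.021,0,-0.003,0.001,0.003],
    [-0.013,0,0.021,0,0,0,0.003],
    [-0.013,0,0.02,0,0,0,0.003],
    [-0.01,0,0.015,0,0,0,0.003],
    [-0.005,0,0.008,0,0,0,0.003],
    [0,0,0,0,0,0,0.003],
  ],
)

```text
clock: 27.3
position: [516.2, -191.9, 246.8]
ee_rot: [0.029, 0.707, -0.706, -0.036]
contact_force: [0.2, 0.6, -0.8]
gripper_width: 10.4
```

```bash
python3 -c "
from h import *
go(W(-150,-190,251),note='insert start')"
```

```text
insert start t 27.3 p [ 516.2 -191.9  246.8] d(tool) [-0.001  -0.0042 -0.0002] rot [ 0.0006 -0.0097  0.0097] F [ 0.2  0.6 -0.8] w 10.4
```

Check the lateral alignment and height by measuring the orange block in both views before inserting.

Request:
play_rows(
  series=[
    [0,-0.004,0,0,-0.008,0.008,0.003],
    [0,0,0,0,0,0,0.003],
  ],
)

```text
clock: 27.5
position: [515.5, -191.5, 250.4]
ee_rot: [0.029, 0.707, -0.706, -0.031]
contact_force: [-0.1, -0.0, -1.2]
gripper_width: 11.0
```

```bash
python3 -c "
from h import *
go(W(-85,-190,251))
t=cam('top');s=cam('scene')
B=read_state()['position']
for c in(t,s): print(proj(c,B+[0,0,17]),[ce.round(1).tolist()+[int(q[4])] for ce,q,m in blobs(c,'orange',4)])
save(s,'s9.png',(170,120,290,210),6)"
```

```text
t 27.5 p [ 515.5 -191.5  250.4] d(tool) [-0.0667 -0.0008  0.0001] rot [ 0.001  -0.0015  0.0029] F [-0.1 -0.  -1.2] w 11.0
[313.95152672 186.37719275] [[202.5, 216.6, 28], [153.3, 226.6, 32]]
[200.28697387 194.56681828] [[480.3, 86.7, 57], [316.5, 154.5, 12], [283.7, 174.6, 18], [197.2, 194.2, 4]]
```

View pics/s9.png

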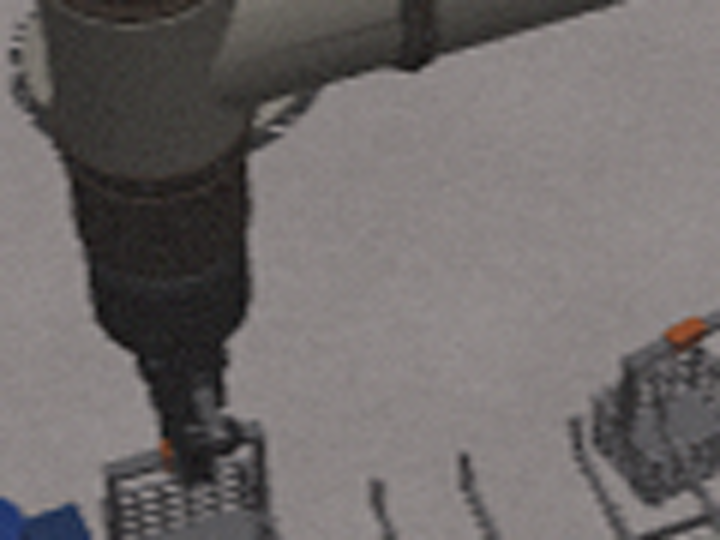

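The bail's midpoint is at crop (184,450), which is px (200.7,195); the TCP prediction is (200.3,195), so it is centred in the grip. Insert.

Request:
play_rows(
  series=[
    [-0.008,0,0,0,0,0.001,0.003],
    [-0.012,0,0,0,0,0.001,0.003],
    [-0.013,0,0,0,0,0,0.003],
    [-0.013,0,0,0,0,0,0.003],
    [-0.01,0,0,0,0,0,0.003],
    [-0.006,0,0,0,0,0,0.003],
    [0,0,0,0,0,0,0.003],
  ],
)

```text
clock: 28.3
position: [583.4, -194.5, 250.5]
ee_rot: [0.029, 0.707, -0.706, -0.028]
contact_force: [-0.3, 0.1, -2.7]
gripper_width: 10.8
```

```bash
python3 -c "
from h import *
go(W(-85,-190,225))"
```

```text
t 28.3 p [ 583.4 -194.5  250.5] d(tool) [0.0013 0.0255 0.0029] rot [ 0.0013  0.0024 -0.0013] F [-0.3  0.1 -2.7] w 10.8
```

Request:
play_rows(
  series=[
    [0.001,0.004,0.003,0,0,0,0.003],
    [0,0.007,0,0,0,0,0.003],
    [0,0.007,0,0,0,0,0.003],
    [0,0.004,0,0,0,0,0.003],
    [0,0.002,0,0,0,0,0.003],
    [0,0,0,0,0,0,0.003],
  ],
)

```text
clock: 28.9
position: [580.1, -197.6, 223.7]
ee_rot: [0.028, 0.707, -0.706, -0.029]
contact_force: [-0.3, 0.6, -2.0]
gripper_width: 10.7
```

```bash
python3 -c "
from h import *
go(W(-85,-190,219))"
```

```text
t 28.9 p [ 580.1 -197.6  223.7] d(tool) [-0.0019  0.0047 -0.0005] rot [0.0019 0.0018 0.0015] F [-0.3  0.6 -2. ] w 10.7
```

Request:
play_rows(
  series=[
    [-0.001,0.003,0,0,0,0,0.003],
    [0,0,0,0,0,0,0.003],
  ],
)

```text
clock: 29.1
position: [581.3, -197.6, 220.8]
ee_rot: [0.028, 0.707, -0.706, -0.029]
contact_force: [-1.1, 0.1, -2.2]
gripper_width: 10.7
```

Request:
play_rows(
  series=[
    [0,0.002,0,0,0,0,0.003],
    [0,0.001,0,0,0,0,0.003],
  ],
)

```text
clock: 29.3
position: [581.6, -197.7, 218.1]
ee_rot: [0.029, 0.707, -0.706, -0.029]
contact_force: [-0.9, 1.2, -1.2]
gripper_width: 10.7
```

Request:
play_rows(
  series=[
    [0,0.002,0,0,0,0,0.003],
    [0,0.001,0,0,0,0,0.003],
  ],
)

```text
clock: 29.5
position: [581.7, -198.1, 218.0]
ee_rot: [-0.029, -0.707, 0.707, 0.028]
contact_force: [-0.8, 0.1, 1.9]
gripper_width: 10.9
```

```bash
python3 -c "
from h import *
go(W(-85,-190,219)); s=cam('scene'); save(s,'s10.png',(170,130,290,220),6)"
```

```text
t 29.5 p [ 581.7 -198.1  218. ] d(tool) [-0.0002 -0.001  -0.0008] rot [-0.      0.003  -0.0019] F [-0.8  0.1  1.9] w 10.9
```

View pics/s10.png

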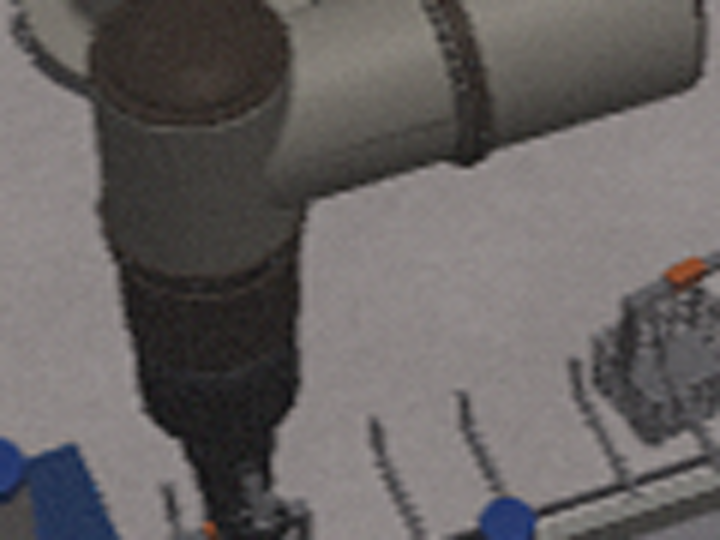

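It touched down at the expected height (TCP 218, force +1.9 N). Release and go up.

Request:
play_rows(
  series=[
    [0,0,0,0,0,0,0.02],
    [0,0,0,0,0,0,0.035],
    [0,0,0,0,0,0,0.05],
    [0,0,0,0,0,0,0.05],
    [0,-0.01,0,0,0,0,0.05],
    [0,-0.02,0,0,0,0,0.05],
    [0,-0.03,0,0,0,0,0.05],
    [0,-0.03,0,0,0,0,0.05],
    [0,-0.02,0,0,0,0,0.05],
    [0,0,0,0,0,0,0.05],
  ],
)

```text
clock: 30.55
position: [582.4, -198.8, 334.5]
ee_rot: [-0.03, -0.706, 0.707, 0.027]
contact_force: [-0.4, -0.3, -0.2]
gripper_width: 49.9
```

Request:
play_rows(
  series=[
    [0.01,0,-0.015,0,0,0,0.05],
    [0.017,0,-0.035,0,0,0,0.05],
    [0.017,0,-0.04,0,0,0,0.05],
    [0.017,0,-0.04,0,0,0,0.05],
    [0.017,0,-0.04,0,0,0,0.05],
    [0.017,0,-0.04,0,0,0,0.05],
    [0.017,0,-0.04,0,0,0,0.05],
    [0.015,0,-0.03,0,0,0,0.05],
    [0.005,0,-0.01,0,0,0,0.05],
    [0,0,0,0,0,0,0.05],
  ],
)

```text
clock: 31.55
position: [460.8, 113.6, 324.3]
ee_rot: [-0.025, -0.705, 0.708, 0.032]
contact_force: [0.4, 0.1, 0.3]
gripper_width: 50.3
```

```bash
python3 -c "
from h import *
t=cam('top');s=cam('scene')
for c in(t,s): print([ce.round(1).tolist()+[int(q[4])] for ce,q,m in blobs(c,'orange',4)],'expect hooks',[proj(c,W(-85,y,240)).round(1).tolist() for y in(-190,-80,30)])
go([451,143,150],185)
"
```

```text
[[314.6, 164.2, 38], [204.2, 216.7, 14], [153.9, 226.8, 28]] expect hooks [[314.1, 165.1], [276.0, 162.7], [238.0, 160.3]]
[[480.2, 86.8, 57], [316.5, 154.5, 12], [283.7, 174.6, 18], [207.8, 216.4, 22]] expect hooks [[208.0, 216.8], [242.5, 205.8], [275.8, 195.1]]
 t 31.6 p [461.7 112.3 324.5] d(tool) [ 0.0115  0.1745 -0.0303] rot [-0.0029 -0.1705  0.01  ] F [ 0.4 -0.8 -0.7] w 49.9
```

Basket A's orange block is within 1 px of its hook in both views. Next I'll check basket B's bail direction from the last pictures.

```bash
python3 -c "
from h import *
s=cam('scene')
def L(a,b):
  p,q=plane(s,a,107),plane(s,b,107); d=q-p; print(p.round(),q.round(),np.linalg.norm(d).round(),np.degrees(np.arctan2(-d[0],d[1])).round(1))
L((195+478/6-.4,140+240/6-.4),(195+590/6-.4,140+190/6-.4))
L((120+462/3,110+207/3),(120+520/3,110+184/3))
L((120+557/3,110+138/3),(120+622/3,110+138/3))
L((195+180/6,140+328/6),(195+318/6,140+325/6))
t=cam('top'); save(t,'t11.png',(135,185,275,250),5.5)
"
```

```text
[451. 107. 107.] [446. 185. 107.] 78.0 3.1
[448. 108. 107.] [447. 186. 107.] 79.0 0.4
[404. 264. 107.] [439. 335. 107.] 79.0 -26.3
[434. -76. 107.] [467.  -5. 107.] 79.0 -24.8
```

View pics/t11.png

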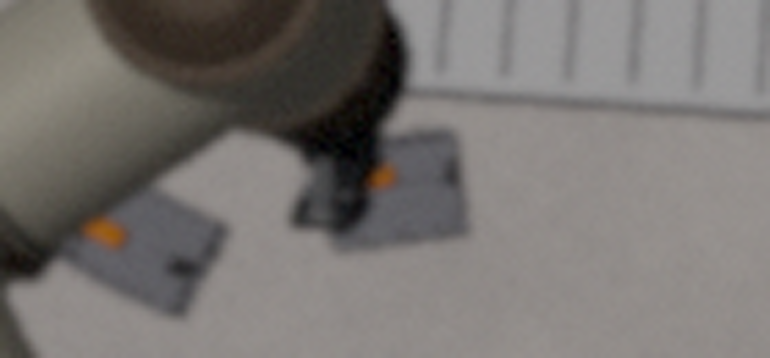

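B's bail yaw is about +3° and C's about -27°. Go down over B.

Request:
play_rows(
  series=[
    [0.004,0.01,-0.01,0,-0.045,0.004,0.05],
    [0.005,0.025,-0.012,0,-0.045,0.004,0.05],
    [0.005,0.03,-0.008,0,-0.045,0,0.05],
    [0.003,0.035,0,0,0,-0.003,0.05],
    [0.003,0.035,0,0,0,-0.003,0.05],
    [0.003,0.02,0,0,0,-0.003,0.05],
    [0,0,0,0,0,0,0.05],
  ],
)

```text
clock: 32.45
position: [439.6, 139.2, 161.0]
ee_rot: [0.023, -0.706, 0.708, -0.016]
contact_force: [-0.0, -1.7, 0.7]
gripper_width: 50.0
```

```bash
python3 -c "
from h import *
go([450.5,143.5,92],183)"
```

```text
t 32.5 p [439.6 139.2 161. ] d(tool) [-0.0118  0.0688 -0.0038] rot [-0.0026  0.0028  0.01  ] F [-0.  -1.7  0.7] w 50.0
```

Request:
play_rows(
  series=[
    [-0.006,0,-0.002,0,0.001,0.005,0.05],
    [-0.005,0.008,-0.002,0,0,0.004,0.05],
    [0,0.01,0,0,0,0,0.05],
    [0,0,0,0,0,0,0.05],
  ],
)

```text
clock: 32.85
position: [453.8, 144.9, 143.8]
ee_rot: [0.018, -0.707, 0.707, -0.021]
contact_force: [-0.1, 0.5, 0.4]
gripper_width: 49.9
```

```bash
python3 -c "
from h import *
go([450.5,143.5,92],183)"
```

```text
t 32.9 p [453.8 144.9 143.8] d(tool) [0.0036 0.0518 0.0013] rot [-0.0003  0.0025 -0.005 ] F [-0.1  0.5  0.4] w 49.9
```

Request:
play_rows(
  series=[
    [0.003,0.008,0.001,0,0.001,-0.004,0.05],
    [0.001,0.014,0,0,0,-0.002,0.05],
    [0.001,0.014,0,0,0,-0.002,0.05],
    [0.001,0.008,0,0,0,-0.002,0.05],
    [0,0,0,0,0,0,0.05],
  ],
)

```text
clock: 33.35
position: [448.2, 143.9, 98.7]
ee_rot: [-0.02, 0.708, -0.706, 0.018]
contact_force: [-0.3, 0.0, 0.3]
gripper_width: 50.1
```

```bash
python3 -c "
from h import *
go([450.5,143.5,92],183)"
```

```text
t 33.4 p [448.2 143.9  98.7] d(tool) [-0.0023  0.0067  0.0006] rot [0.0019 0.0012 0.0026] F [-0.3  0.   0.3] w 50.1
```

Request:
play_rows(
  series=[
    [-0.002,0.006,0,0,0,0.002,0.05],
    [0,0,0,0,0,0,0.03],
    [0,0,0,0,0,0,0.015],
    [0,0,0,0,0,0,0.003],
    [0,0,0,0,0,0,0.003],
    [0,0,0,0,0,0,0.003],
    [0,0,0,0,0,0,0.003],
    [0,0,0,0,0,0,0.003],
  ],
)

```text
clock: 34.15
position: [450.8, 144.5, 93.4]
ee_rot: [-0.018, 0.708, -0.706, 0.019]
contact_force: [0.1, 0.1, -1.0]
gripper_width: 10.4
```

```bash
python3 -c "
from h import *
go([450.5,143.5,92],183)"
```

```text
t 34.1 p [450.8 144.5  93.4] d(tool) [0.0003 0.0014 0.001 ] rot [ 0.0035  0.0012 -0.0016] F [ 0.1  0.1 -1. ] w 10.4
```

Gripped. Lift and turn to line up with the stand.

Request:
play_rows(
  series=[
    [0,-0.008,0,0,0,0,0.003],
    [0,-0.015,0,0,0,0,0.003],
    [0,-0.02,0,0,0,0,0.003],
    [0,-0.025,0,0,0,0,0.003],
    [0,-0.025,0,0,0.03,0,0.003],
    [0,-0.025,0,0,0.04,0,0.003],
    [0,-0.02,0,0,0.04,0,0.003],
    [0,-0.015,0,0,0.02,0,0.003],
    [0,-0.005,0,0,0,0,0.003],
    [0,0,0,0,0,0,0.003],
  ],
)

```text
clock: 35.15
position: [449.0, 142.7, 261.4]
ee_rot: [0.029, 0.708, -0.705, -0.029]
contact_force: [0.0, -0.5, -2.6]
gripper_width: 10.4
```

```bash
python3 -c "
from h import *
go(W(-150,-80,251),note='insert start')"
```

```text
insert start t 35.1 p [449.  142.7 261.4] d(tool) [-0.0955  0.0096  0.2179] rot [ 0.0038  0.0015 -0.0007] F [ 0.  -0.5 -2.6] w 10.4
```

Request:
play_rows(
  series=[
    [-0.004,0,0.009,0,0,0,0.003],
    [-0.009,0,0.02,0,0,0,0.003],
    [-0.012,0.001,0.027,0,0,0,0.003],
    [-0.013,0.001,0.03,0,0,0,0.003],
    [-0.013,0.001,0.03,0,0,0,0.003],
    [-0.013,0,0.03,0,0,0,0.003],
    [-0.012,0,0.027,0,0,0,0.003],
    [-0.009,0,0.02,0,0,0,0.003],
    [-0.004,0,0.01,0,0,0,0.003],
    [0,0,0,0,0,0,0.003],
  ],
)

```text
clock: 36.15
position: [518.6, -80.1, 245.6]
ee_rot: [-0.02, -0.706, 0.707, 0.036]
contact_force: [0.5, 0.6, -1.5]
gripper_width: 11.0
```

```bash
python3 -c "
from h import *
go(W(-150,-80,251),note='insert start')"
```

```text
insert start t 36.1 p [518.6 -80.1 245.6] d(tool) [-0.0078 -0.0056  0.0015] rot [-0.0027  0.0045  0.0221] F [ 0.5  0.6 -1.5] w 11.0
```

Request:
play_rows(
  series=[
    [-0.003,-0.003,0.001,-0.001,0.002,0.011,0.003],
    [-0.003,-0.003,0,-0.001,0.002,0.009,0.003],
    [0,0,0,0,0,0,0.003],
  ],
)

```text
clock: 36.45
position: [524.1, -80.3, 251.0]
ee_rot: [-0.028, -0.706, 0.707, 0.03]
contact_force: [0.6, 0.6, -2.2]
gripper_width: 10.5
```

```bash
python3 -c "
from h import *
go(W(-85,-80,251),note='hook')
s=cam('scene');t=cam('top')
B=read_state()['position']
for c in(t,s): print(proj(c,B+[0,0,20]),[ce.round(1).tolist()+[int(q[4])] for ce,q,m in blobs(c,'orange',4)])"
```

```text
hook t 36.5 p [524.1 -80.3 251. ] d(tool) [-0.0674 -0.0002  0.0018] rot [-0.0003  0.0018  0.0028] F [ 0.6  0.6 -2.2] w 10.5
[274.11142033 183.83912687] [[314.9, 164.8, 36], [153.4, 226.6, 32]]
[234.8487222  182.99285158] [[480.2, 86.8, 59], [316.7, 154.6, 13], [207.6, 217.2, 24]]
```

Request:
play_rows(
  series=[
    [-0.008,0,0.001,0,0,0.002,0.003],
    [-0.012,0,0.001,0,0,0.001,0.003],
    [-0.013,0,0.001,0,0,0,0.003],
    [-0.013,0,0.001,0,0,0,0.003],
    [-0.01,0,0.0005,0,0,0,0.003],
    [-0.006,0,0,0,0,0,0.003],
    [0,0,0,0,0,0,0.003],
  ],
)

```text
clock: 37.25
position: [591.6, -89.0, 250.4]
ee_rot: [-0.028, -0.706, 0.707, 0.027]
contact_force: [0.0, -0.2, -1.1]
gripper_width: 10.4
```

```bash
python3 -c "
from h import *
go(W(-85,-80,225))"
```

```text
t 37.2 p [591.6 -89.  250.4] d(tool) [ 0.0006  0.0254 -0.0013] rot [-0.0002  0.0049 -0.0011] F [ 0.  -0.2 -1.1] w 10.4
```

Request:
play_rows(
  series=[
    [0,0.004,-0.001,0,0.003,0,0.003],
    [0,0.007,0,0,0,0,0.003],
    [0,0.007,0,0,0,0,0.003],
    [0,0.005,0,0,0,0,0.003],
    [0,0.003,0,0,0,0,0.003],
    [0,0,0,0,0,0,0.003],
  ],
)

```text
clock: 37.85
position: [589.7, -87.6, 221.4]
ee_rot: [0.028, 0.707, -0.706, -0.029]
contact_force: [0.9, 0.1, -0.9]
gripper_width: 10.6
```

```bash
python3 -c "
from h import *
go(W(-85,-80,219))"
```

```text
t 37.9 p [589.7 -87.6 221.4] d(tool) [-0.0015  0.0024 -0.0001] rot [0.     0.0017 0.0017] F [ 0.9  0.1 -0.9] w 10.6
```

Request:
play_rows(
  series=[
    [-0.001,0.002,0,0,0.001,0.001,0.003],
    [0,0.001,0,0,0,0,0.003],
  ],
)

```text
clock: 38.05
position: [590.9, -87.8, 218.8]
ee_rot: [-0.029, -0.706, 0.707, 0.029]
contact_force: [-0.1, 0.5, 0.7]
gripper_width: 10.4
```

Request:
play_rows(
  series=[
    [0,0.002,0,0,0,0,0.003],
    [0,0.001,0,0,0,0,0.003],
  ],
)

```text
clock: 38.25
position: [591.2, -87.9, 218.8]
ee_rot: [-0.03, -0.706, 0.707, 0.028]
contact_force: [-1.2, 0.6, 1.6]
gripper_width: 10.7
```

```bash
python3 -c "
from h import *
go(W(-85,-80,219))"
```

```text
t 38.2 p [591.2 -87.9 218.8] d(tool) [ 0.0001 -0.0002 -0.0003] rot [-0.0009  0.0018 -0.0026] F [-1.2  0.6  1.6] w 10.7
```

Request:
play_rows(
  series=[
    [0,0,0,0,0,0,0.02],
    [0,0,0,0,0,0,0.035],
    [0,0,0,0,0,0,0.05],
    [0,0,0,0,0,0,0.05],
    [0,-0.01,0,0,0,0,0.05],
    [0,-0.02,0,0,0,0,0.05],
    [0,-0.03,0,0,0,0,0.05],
    [0,-0.03,0,0,0,0,0.05],
    [0,-0.02,0,0,0,0,0.05],
    [0,0,0,0,0,0,0.05],
  ],
)

```text
clock: 39.25
position: [592.0, -88.6, 336.6]
ee_rot: [-0.031, -0.706, 0.707, 0.026]
contact_force: [0.2, -0.3, -0.2]
gripper_width: 50.0
```

Request:
play_rows(
  series=[
    [0.01,0,-0.02,0,0,0,0.05],
    [0.021,0,-0.038,0,0,0,0.05],
    [0.022,0,-0.04,0,0,0,0.05],
    [0.022,0,-0.04,0,0,0,0.05],
    [0.022,0,-0.04,0,0,0,0.05],
    [0.022,0,-0.04,0,0,0,0.05],
    [0.022,0,-0.04,0,0,0,0.05],
    [0.021,0,-0.038,0,0,0,0.05],
    [0.015,0,-0.025,0,0,0,0.05],
    [0,0,0,0,0,0,0.05],
  ],
)

```text
clock: 40.25
position: [434.9, 256.3, 328.6]
ee_rot: [-0.031, -0.705, 0.708, 0.03]
contact_force: [0.4, -1.3, 0.4]
gripper_width: 49.9
```

```bash
python3 -c "
from h import *
t=cam('top');s=cam('scene')
for c in(t,s): print([ce.round(1).tolist()+[int(q[4])] for ce,q,m in blobs(c,'orange',4)],'expect hooks',[proj(c,W(-85,y,243)).round(1).tolist() for y in(-190,-80,30)])
go([422.2,296.4,150],153)
"
```

```text
[[276.6, 162.7, 35], [314.9, 164.8, 37], [153.4, 226.6, 31]] expect hooks [[314.3, 164.9], [276.0, 162.4], [238.0, 160.0]]
[[480.3, 86.7, 54], [316.5, 154.5, 12], [242.4, 205.8, 24], [207.6, 217.3, 24]] expect hooks [[208.0, 216.2], [242.5, 205.2], [275.9, 194.5]]
 t 40.4 p [435.9 254.2 328.8] d(tool) [ 0.0176  0.1785 -0.0418] rot [-0.0053  0.3818 -0.002 ] F [ 0.3 -0.3 -0.7] w 49.7
```

Request:
play_rows(
  series=[
    [0.004,0,-0.01,0,0.1,0,0.05],
    [0.004,0,-0.01,0,0.1,0,0.05],
    [0.004,0,-0.01,0,0.1,0,0.05],
    [0.002,0.01,-0.005,0,0.07,0,0.05],
    [0,0.025,0,0,0,0,0.05],
    [0,0.035,0,0,0,0,0.05],
    [0,0.035,0,0,0,0,0.05],
    [0,0.025,0,0,0,0,0.05],
    [0,0,0,0,0,0,0.05],
  ],
)

```text
clock: 41.25
position: [435.5, 281.1, 194.3]
ee_rot: [-0.173, -0.684, 0.688, 0.171]
contact_force: [0.3, -0.7, 0.5]
gripper_width: 49.9
```

```bash
python3 -c "
from h import *
go([422.2,296.4,92.5],153)"
```

```text
t 41.2 p [435.5 281.1 194.3] d(tool) [ 0.0194  0.1017 -0.0077] rot [-0.0047 -0.0213 -0.0043] F [ 0.3 -0.7  0.5] w 49.9
```

Request:
play_rows(
  series=[
    [0.007,0.005,-0.003,-0.002,-0.01,-0.003,0.05],
    [0.007,0.01,-0.003,-0.002,-0.01,-0.003,0.05],
    [0.003,0.02,-0.001,0,0,-0.002,0.05],
    [0.001,0.01,0,0,0,0,0.05],
    [0,0,0,0,0,0,0.05],
  ],
)

```text
clock: 41.75
position: [425.3, 298.0, 152.0]
ee_rot: [0.166, 0.691, -0.684, -0.165]
contact_force: [-0.1, 0.9, 0.6]
gripper_width: 49.8
```

```bash
python3 -c "
from h import *
go([422.2,296.4,92.5],153)
s=cam('scene'); print([ce.round(1).tolist()+[int(q[4])] for ce,q,m in blobs(s,'orange',4)])"
```

```text
t 41.8 p [425.3 298.  152. ] d(tool) [0.002  0.0595 0.0034] rot [ 0.0093 -0.001   0.001 ] F [-0.1  0.9  0.6] w 49.8
[[480.4, 86.9, 54], [316.5, 154.5, 12], [242.5, 205.8, 25], [207.6, 217.3, 24]]
```

Request:
play_rows(
  series=[
    [0.003,0.01,0.002,0.004,0,-0.002,0.05],
    [0.001,0.014,0.002,0.003,0,-0.002,0.05],
    [0.001,0.014,0,0.002,0,-0.002,0.05],
    [0.001,0.012,0,0,0,-0.002,0.05],
    [0,0,0,0,0,0,0.05],
  ],
)

```text
clock: 42.3
position: [419.4, 299.9, 103.4]
ee_rot: [0.163, 0.691, -0.684, -0.167]
contact_force: [1.0, -0.5, 0.2]
gripper_width: 49.9
```

```bash
python3 -c "
from h import *
go([422.2,296.4,92.5],153)"
```

```text
t 42.3 p [419.4 299.9 103.4] d(tool) [-0.0042  0.0108  0.0019] rot [ 0.0086 -0.      0.0072] F [ 1.  -0.5  0.2] w 49.9
```

Request:
play_rows(
  series=[
    [-0.003,0.005,0.001,0.006,0,0.004,0.05],
    [-0.001,0.005,0.001,0.002,0,0.002,0.05],
    [0,0,0,0,0,0,0.05],
  ],
)

```text
clock: 42.6
position: [422.9, 296.8, 93.5]
ee_rot: [0.165, 0.688, -0.687, -0.165]
contact_force: [0.1, 0.0, -0.4]
gripper_width: 49.9
```

```bash
python3 -c "
from h import *
go([422.2,296.4,92.5],153)"
```

```text
t 42.6 p [422.9 296.8  93.5] d(tool) [0.0004 0.001  0.0007] rot [ 0.0019  0.0005 -0.0002] F [ 0.1  0.  -0.4] w 49.9
```

Request:
play_rows(
  series=[
    [0,0.001,0,0,0,0,0.03],
    [0,0,0,0,0,0,0.015],
    [0,0,0,0,0,0,0.003],
    [0,0,0,0,0,0,0.003],
    [0,0,0,0,0,0,0.003],
    [0,0,0,0,0,0,0.003],
    [0,0,0,0,0,0,0.003],
  ],
)

```text
clock: 43.3
position: [423.2, 297.0, 93.0]
ee_rot: [0.165, 0.689, -0.686, -0.165]
contact_force: [-0.1, 0.5, -1.1]
gripper_width: 10.4
```

Request:
play_rows(
  series=[
    [0,-0.008,0,0,0,0,0.003],
    [0,-0.015,0,0,0,0,0.003],
    [0,-0.02,0,0,0,0,0.003],
    [0,-0.025,0,0,0,0,0.003],
    [0,-0.025,0,0,0,0,0.003],
    [0,-0.025,0,0,0,0,0.003],
    [0,-0.02,0,0,0,0,0.003],
    [0,-0.015,0,0,0,0,0.003],
    [0,-0.005,0,0,0,0,0.003],
    [0,0,0,0,0,0,0.003],
  ],
)

```text
clock: 44.3
position: [421.0, 294.4, 259.4]
ee_rot: [-0.165, -0.687, 0.688, 0.166]
contact_force: [1.1, -0.1, -1.9]
gripper_width: 10.4
```

```bash
python3 -c "
from h import *
go(W(-150,30,252),note='insert start')"
```

```text
insert start t 44.3 p [421.  294.4 259.4] d(tool) [-0.2235  0.0071  0.1857] rot [-3.000e-04 -3.891e-01  1.900e-03] F [ 1.1 -0.1 -1.9] w 10.4
```

Request:
play_rows(
  series=[
    [0,0,0,0,-0.05,0,0.003],
    [0,0,0,0,-0.08,0,0.003],
    [0,0,0,0,-0.08,0,0.003],
    [0,0,0,0,-0.08,0,0.003],
    [0,0,0,0,-0.05,0,0.003],
    [0,0,0,0,-0.02,0,0.003],
    [0,0,0,0,0,0,0.003],
  ],
)

```text
clock: 45.0
position: [417.4, 291.3, 251.8]
ee_rot: [-0.031, -0.703, 0.71, 0.04]
contact_force: [0.8, 0.5, -2.0]
gripper_width: 10.4
```

```bash
python3 -c "
from h import *
go(W(-150,30,252),note='insert start')"
```

```text
insert start t 45.0 p [417.4 291.3 251.8] d(tool) [-0.1438  0.0007  0.2509] rot [-0.0108 -0.0164  0.0125] F [ 0.8  0.5 -2. ] w 10.4
```

Request:
play_rows(
  series=[
    [-0.006,-0.001,0.01,-0.003,-0.004,0.003,0.003],
    [-0.013,-0.001,0.023,-0.003,-0.004,0.003,0.003],
    [-0.017,-0.001,0.03,-0.002,-0.004,0.003,0.003],
    [-0.019,-0.001,0.034,0,0,0.001,0.003],
    [-0.019,-0.001,0.034,0,0,0.001,0.003],
    [-0.019,-0.001,0.034,0,0,0.001,0.003],
    [-0.017,-0.001,0.03,0,0,0.001,0.003],
    [-0.013,0,0.023,0,0,0,0.003],
    [-0.007,0,0.013,0,0,0,0.003],
    [0,0,0,0,0,0,0.003],
  ],
)

```text
clock: 46.0
position: [529.5, 34.0, 258.3]
ee_rot: [-0.032, -0.704, 0.708, 0.032]
contact_force: [-0.1, 0.5, -2.1]
gripper_width: 10.3
```

```bash
python3 -c "
from h import *
go(W(-150,30,252),note='insert start')"
```

```text
insert start t 46.0 p [529.5  34.  258.3] d(tool) [-0.0066  0.0063  0.006 ] rot [-0.0055 -0.0079  0.    ] F [-0.1  0.5 -2.1] w 10.3
```

Request:
play_rows(
  series=[
    [-0.003,0.002,0.003,-0.003,-0.004,0,0.003],
    [-0.003,0.002,0.003,-0.002,-0.003,0,0.003],
    [0,0,0,0,0,0,0.003],
  ],
)

```text
clock: 46.3
position: [534.6, 26.5, 253.8]
ee_rot: [0.03, 0.707, -0.706, -0.03]
contact_force: [-0.2, -0.4, -2.0]
gripper_width: 10.5
```

```bash
python3 -c "
from h import *
go(W(-85,30,252),note='hook')"
```

```text
hook t 46.3 p [534.6  26.5 253.8] d(tool) [-0.0659  0.0017 -0.001 ] rot [ 0.0001 -0.0013  0.0007] F [-0.2 -0.4 -2. ] w 10.5
```

Request:
play_rows(
  series=[
    [-0.008,0,0,0,-0.001,0.001,0.003],
    [-0.012,0,0,0,0,0.001,0.003],
    [-0.013,0,0,0,0,0,0.003],
    [-0.013,0,0,0,0,0,0.003],
    [-0.01,0,0,0,0,0,0.003],
    [-0.006,0,0,0,0,0,0.003],
    [0,0,0,0,0,0,0.003],
  ],
)

```text
clock: 47.0
position: [602.6, 23.9, 253.4]
ee_rot: [-0.029, -0.707, 0.707, 0.027]
contact_force: [-0.7, -0.4, -2.2]
gripper_width: 10.4
```

```bash
python3 -c "
from h import *
go(W(-85,30,225))"
```

```text
t 47.0 p [602.6  23.9 253.4] d(tool) [0.0022 0.0284 0.0021] rot [ 0.0001  0.0047 -0.0028] F [-0.7 -0.4 -2.2] w 10.4
```

Request:
play_rows(
  series=[
    [0.001,0.005,0.002,0,0.003,-0.001,0.003],
    [0,0.008,0,0,0,0,0.003],
    [0,0.008,0,0,0,0,0.003],
    [0,0.005,0,0,0,0,0.003],
    [0,0.003,0,0,0,0,0.003],
    [0,0,0,0,0,0,0.003],
  ],
)

```text
clock: 47.6
position: [599.3, 21.8, 221.0]
ee_rot: [-0.028, -0.706, 0.707, 0.029]
contact_force: [-0.3, -0.2, -2.3]
gripper_width: 10.4
```

```bash
python3 -c "
from h import *
go(W(-85,30,218.5))"
```

```text
t 47.6 p [599.3  21.8 221. ] d(tool) [-0.001   0.0025 -0.0003] rot [-0.0002  0.0017  0.0013] F [-0.3 -0.2 -2.3] w 10.4
```

Request:
play_rows(
  series=[
    [-0.001,0.002,0,0,0.001,0.001,0.003],
    [0,0.001,0,0,0,0,0.003],
  ],
)

```text
clock: 47.8
position: [600.6, 21.8, 218.3]
ee_rot: [-0.029, -0.706, 0.707, 0.029]
contact_force: [0.4, 1.1, -1.3]
gripper_width: 10.7
```

Request:
play_rows(
  series=[
    [0,0.002,0,0,0,0,0.003],
    [0,0.001,0,0,0,0,0.003],
  ],
)

```text
clock: 48.0
position: [600.9, 21.7, 218.2]
ee_rot: [-0.03, -0.706, 0.707, 0.028]
contact_force: [-0.4, -0.1, 0.8]
gripper_width: 10.7
```

```bash
python3 -c "
from h import *
go(W(-85,30,218.5))"
```

```text
t 48.0 p [600.9  21.7 218.2] d(tool) [ 0.0006 -0.0003 -0.0002] rot [-0.0004  0.0018 -0.0032] F [-0.4 -0.1  0.8] w 10.7
```

Seated. Release, go up, and swing back towards the robot so the view is clear.

Request:
play_rows(
  series=[
    [0,0,0,0,0,0,0.02],
    [0,0,0,0,0,0,0.035],
    [0,0,0,0,0,0,0.05],
    [0,0,0,0,0,0,0.05],
    [0,-0.01,0,0,0,0,0.05],
    [0,-0.02,0,0,0,0,0.05],
    [0,-0.03,0,0,0,0,0.05],
    [0,-0.03,0,0,0,0,0.05],
    [0,-0.02,0,0,0,0,0.05],
    [0,0,0,0,0,0,0.05],
  ],
)

```text
clock: 49.0
position: [601.8, 21.3, 336.1]
ee_rot: [-0.032, -0.706, 0.707, 0.026]
contact_force: [0.6, -0.2, -0.5]
gripper_width: 49.9
```

Request:
play_rows(
  series=[
    [0.015,0,-0.015,0,0,0,0.05],
    [0.03,0,-0.03,0,0,0,0.05],
    [0.03,0,-0.035,0,0,0,0.05],
    [0.03,0,-0.035,0,0,0,0.05],
    [0.03,0,-0.035,0,0,0,0.05],
    [0.03,0,-0.035,0,0,0,0.05],
    [0.025,0,-0.03,0,0,0,0.05],
    [0.015,0,-0.015,0,0,0,0.05],
    [0,0,0,0,0,0,0.05],
    [0,0,0,0,0,0,0.05],
  ],
)

```text
clock: 50.0
position: [408.2, 274.2, 328.6]
ee_rot: [-0.031, -0.705, 0.708, 0.029]
contact_force: [-0.5, -0.2, 0.6]
gripper_width: 49.8
```

```bash
python3 -c "
from h import *
t=cam('top');s=cam('scene'); r=[]
for c in(t,s):
  b=[ce for ce,q,m in blobs(c,'orange',4)]; r.append(b); print([k.round(1).tolist() for k in b])
for y in(-190,-80,30):
  f=lambda c,b:min(b,key=lambda k:np.linalg.norm(k-proj(c,W(-85,y,243))))
  p=tri(t,f(t,r[0]),s,f(s,r[1])); print(p.round(1),'stand',round((p-O)@ex,1),round((p-O)@ey,1))
k=[min([ce for ce,q,m in blobs(c,'blue',20)],key=lambda k:np.linalg.norm(k-proj(c,[676,-94,294]))) for c in(t,s)]
print('knob',tri(t,k[0],s,k[1])); go([400,200,300])
save(s,'s12.png',(120,150,320,280),4); save(t,'t12.png',(210,100,380,270),3.4)"
```

```text
[[238.5, 160.0], [276.5, 162.6], [314.9, 164.9]]
[[480.3, 86.9], [275.8, 195.3], [242.4, 205.8], [207.6, 217.3]]
[ 582.8 -199.3  239.7] stand -84.0 -192.0
[591.3 -88.7 240.8] stand -84.8 -81.0
[601.1  21.  240.5] stand -84.1 29.1
knob [675.2604069  -94.40923177 294.27984476]
 t 50.1 p [408.7 273.6 328.7] d(tool) [0.0024 0.029  0.074 ] rot [-0.0042 -0.0032 -0.0024] F [ 0.2 -0.5 -0.1] w 50.2
```

View pics/s12.png

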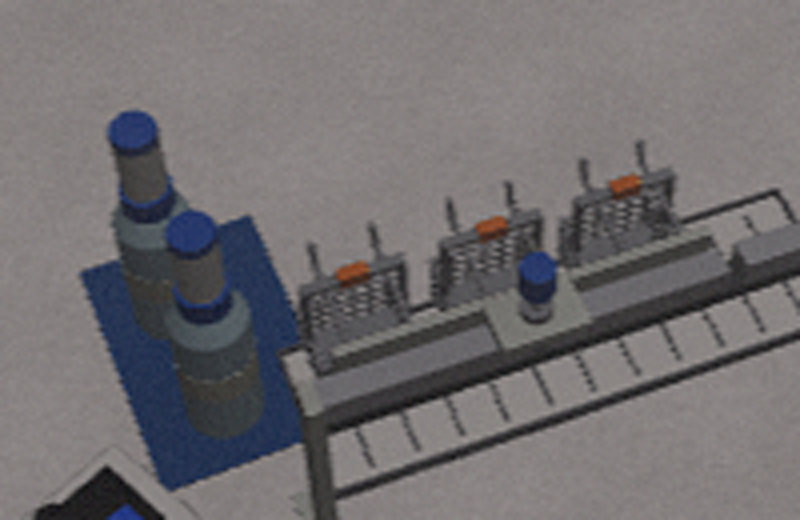

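View pics/t12.png

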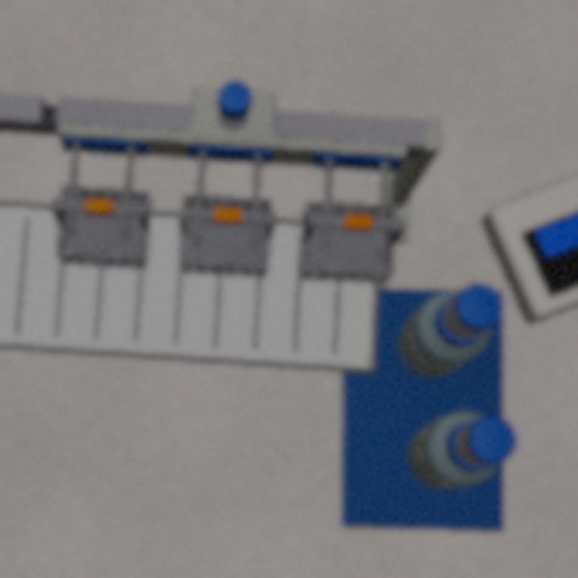

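All the checks pass and the blob positions have not moved between readings. Handing in.

```bash
python3 -c "
from bench import job_done; print(job_done())"
```

```text
the job is handed in; nothing more can be done
None
```

The job is done and handed in at about 50 s on the robot's clock, with no verdict reported.

- **Bottles:** both bottles stand upright on the blue mat, near (396, -301) and (507, -296), with their bases inside the mat edges in both views.
- **Carriage:** I pulled the plunger to about 17 mm, slid the carriage to the second hole and let the pin drop in. The last force before release was about 4 N, which matches fully home. The knob moved about 160 mm and sits at its starting height (294.3 against 294.4 mm measured).
- **Baskets:** all three hang level, each across both prongs of its own hook. The last measurement put the grip blocks within 1 to 2 mm of the hook centres, and the two baskets hung first had not moved since they were hung. No separate check of stillness was made for the third, hung last.
- **Bystanders:** I did not touch the controller, jar or tip box. I saw no sign of a basket being knocked aside during the run.

The one thing that failed was the basket yaw routine, which gave wrong angles while the arm blocked the view. I took those angles from the bails in the pictures instead. Setting down the first bottle also briefly pressed with about 17 N and tilted it about 1°, which I levelled before releasing.

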